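# Change the block in the printing jig

## Robot

A 6-joint arm with a two-finger parallel gripper is mounted at the origin on the work surface. World frame = base frame: x ahead of the robot, y to its left, z up, the work surface at z = 0. Lengths are in mm, angles in rad, forces in N, time in s.
With the tool pointing down it reaches from about 350 to 975 mm from the base axis. Payload 7.1 kg.
Tool frame: the origin (TCP) lies midway between the tips of the shut fingers; the grasp point (between the pads) lies 19 mm behind it; z points along the fingers, y is the line along which they close (so a half turn about z gives the same grasp; the last joint's range is limited). The gripper opens to 88 mm and grips with 3 to 60 N. Pads are 20 mm wide; open, the fingers measure 115 mm over their backs; the gripper's body (75 mm by 178 mm) begins 61 mm behind the grasp point.
Start: joints at [1.145, 0.423, 1.63, -0, 1.089, -0.019], TCP at [247.263, 573.991, 191.175] pointing down, gripper open.
Joint ranges: [-3, 3], [-0.9, 2.11], [0.09, 2.58], [-1.31, 4.45], [0.11, 2.69], [-2.54, 2.54]. Speed limits (rad/s): [2.39, 2.39, 3.01, 3.14, 3.14, 3.14].

## Interface

Orientations are given as a rotation vector (axis times angle).
In Python, from workcell import ctrl gives the robot as it stands. The module is installed in compiled form; this text tells all that it offers.
- The arm moves only by the tool apply_moves, never from a script. Its argument "targets" is a list of rows, each a list of 3 entries, a list of its own where there are three numbers: the opening, from -1 (shut) to 1 (fully open), then the shift along the tool's x, y, z normalised to -1 to 1, where 1 is 5 cm, then the turn, a rotation vector about the tool's x, y, z normalised to -1 to 1, where 1 is 90 degrees. In form: [[jaw, [x, y, z], [wx, wy, wz]], ...]. A call has 1 to 8 rows; each row shifts and turns the commanded pose from where the row before left it, along the tool's axes as they then stand; what a row does not reach is not made up. A row lasts 1/8 s, in which the tool goes at most 62.5 mm and 10.7 degrees, less where a joint would pass 70% of its speed; a pose out of reach is approached as far as the arm can. A call with a number of a shift or a turn outside -1 to 1 is refused whole. A call with a gripper value outside its range is refused whole. The fingers move at their own pace and stop on an object; the grip force is fixed at half the most. Time passes only in rows, so rows that do not move let the fingers close. It gives the time, the measured TCP pose, the force, the opening and the grip force at its end, in the units of the state.
- ctrl.get_obs(): the state, without advancing time (a new reading comes with each control period).
- ctrl.get_image(name): name is "scene" or "side" or "wrist"; returns a dict with "pixels" (384x512x3 uint8, blue, green, red), "camera_matrix" (3x3 intrinsics, pixels), "view" (4x4, takes a point from world to camera coordinates); the wrist camera has in their place "hand_eye" (4x4, takes a point from camera to tool coordinates, whose origin is the TCP and whose axes are the flange's). Camera axes: x right, y down, z forward; pixel columns grow to the right and rows downward; lengths in mm; the calibration is good to about 2 mm. A picture is of the moment at which its call begins: read the wrist's pose just before it. There is no depth.
- ctrl.close_job(): hands the job in; it is judged then, once.
Trained networks look in the newest picture that a camera, given by its name, has taken for a name from the list of things; names that differ only in an ending like _2 or _b are one class to them, and where a whole thing is asked for, a point or a joint stands for the part that bears it (a point fixed in the world has none). Each returns a list of dicts, best first, with "score" (0 to 1); they miss things now and then, are a little off and sometimes report something else, mostly with a low value. They report only what shows in the picture. A call takes as long as a camera call.
- ctrl.masks_of(label, camera): "region" (384x512 bool, what is visible of it) and "bbox" ([left, top, right, bottom] in pixels, round what is visible of it).
- ctrl.pinpoint(label, camera): "xy" ([column, row] in pixels: a listed point, or the origin of a listed thing).
The state is a dict: "t": time; "qpos": joint angles; "qvel": joint speeds; "joint_torque": joint torques, N m; "ee_pos": TCP position; "orientation": TCP orientation; "ft_force": force on the tool from outside, world axes, zero at the start; "moment": the same for the moment, N m; "width": finger opening in mm; "grasp_force": force on a finger pad.
Only numpy, scipy, OpenCV 4.12 (cv2) and the standard library are available. Lean on these libraries where they do the work, as an engineer would, in place of code of your own. Each camera call takes 0.05 s, during which the arm holds its last target. There are 200 camera calls.

## Task

Change the printing block in the jig. Clear the ink tins off the paper blotter, standing each one upright inside a ring of its own on the ink mat; swing the jig's clamp lever right open, lay the used block from the jig flat in the middle of the blotter, then seat the fresh block fully down on the jig's two pegs and swing the clamp lever fully shut over it. Leave the brush, glue bottle and tape roll where they are.

Things in the scene. Friction and masses are not known exactly. Their poses are not given: they have to be found in the camera images.
- jig: Fixed aluminium jig: bed 80 mm wide, 24 mm high, x -64 to +111 mm. Origin on the table midway between its pegs; x runs along the bed to the hinge pillar, y across, z up. Two steel pegs, 10 mm diameter, 16 mm high, coned tops, stand on the bed at x = +42 and -42 mm. Hinge pillar: x 75 to 101 mm, 42 mm wide, its top 76 mm above the table.
- seat (a point): Centre of the seat: on the bed's top (24 mm above the table), midway between the two pegs; axes as the jig.
- clamp (a joint): Angle of the steel clamp lever on the jig, rad: 0 = fully shut (level over the block, pointing to the jig's -x); grows as its knob is swung up and over, to a stop at 1.9 (right open, leaning a little back past upright). Stiff hinge: stays where left, about 3 N at the knob. A 12 mm square bar with a rubber foot 55 mm from the hinge; shut, the foot just clears a seated block.
- clamp_hinge (a point): Hinge axis of the clamp lever: 88 mm along the jig's x from the jig's origin, 64 mm above the table; the axis runs along the jig's y.
- clamp_knob (a point): Centre of the black knob at the lever's end, 170 mm from the hinge: a cylinder 26 mm diameter and 26 mm long, its axis along the jig's y, so it can be pinched across its flat ends (26 mm) from above and followed with the tool kept pointing down.
- used_block: Used printing block of pale wood, 120 x 50 x 24 mm, with a carved leaf pattern; loose, at first on the jig's pegs under the lever. Two 14 mm square through holes at x = +42 and -42 mm. Origin at the centre of its underside, x along its length, z up.
- fresh_block: Fresh printing block, the same wood and size as the used one (120 x 50 x 24 mm, two 14 mm square through holes at x = +42 and -42 mm), with a carved wave pattern; at first lying on the table between the jig and the robot. Origin at the centre of its underside, x along its length, z up. It may be seated either way round.
- blotter: Flat sheet of white blotting paper, 200 x 200 mm, fixed, too thin to bump into; on one side of the jig. Origin at its centre.
- ink_mat: Flat dark rubber mat, 196 x 196 mm, fixed, too thin to bump into, with four white rings (80 mm inside diameter) in a square; on the other side of the jig. Origin at its centre.
- ring0 (a point): Centre of one of the four white rings on the ink mat, on the table's surface.
- ring1 (a point): Centre of one of the four white rings on the ink mat, on the table's surface.
- ring2 (a point): Centre of one of the four white rings on the ink mat, on the table's surface.
- ring3 (a point): Centre of one of the four white rings on the ink mat, on the table's surface.
- tin0: Closed steel ink tin, upright cylinder 56 mm diameter, 50 mm high, 0.15 kg, at first on the blotter; two to four tins are there, the rest are absent. Origin at the centre of its underside, z up.
- tin1: Closed steel ink tin, upright cylinder 56 mm diameter, 50 mm high, 0.15 kg, at first on the blotter; two to four tins are there, the rest are absent. Origin at the centre of its underside, z up.
- tin2: Closed steel ink tin, upright cylinder 56 mm diameter, 50 mm high, 0.15 kg, at first on the blotter; two to four tins are there, the rest are absent. Origin at the centre of its underside, z up.
- tin3: Closed steel ink tin, upright cylinder 56 mm diameter, 50 mm high, 0.15 kg, at first on the blotter; two to four tins are there, the rest are absent. Origin at the centre of its underside, z up.
- brush: Bystander: a flat brush lying on the table, 180 mm long. Origin near its middle, on the table, x along it.
- glue_bottle: Bystander: white glue bottle, 56 mm diameter, 110 mm high. Origin at the centre of its underside.
- tape_roll: Bystander: roll of tape lying flat, 90 mm diameter, 24 mm high. Origin at the centre of its underside.

How it is judged (in metres and radians):
On the way, in this order (a step that is already met when the one before it is completed fails the run):
1. the clamp lever is swung open (value of joint clamp above 1.4 rad), for 0.2 s.
2. the fresh block is seated on the pegs while the lever stands open (horizontal distance between fresh_block and seat below 0.005 m and z of fresh_block in the frame of seat between -0.004 and 0.004 m and angle between fresh_block's own z axis and vertical below 0.06 rad and angle between the x axis of fresh_block and the x axis of jig, either way round below 0.08 rad and value of joint clamp above 1 rad), for 0.2 s.
3. the clamp lever is shut over the seated fresh block (horizontal distance between fresh_block and seat below 0.005 m and z of fresh_block in the frame of seat between -0.004 and 0.004 m and angle between fresh_block's own z axis and vertical below 0.06 rad and angle between the x axis of fresh_block and the x axis of jig, either way round below 0.08 rad and value of joint clamp below 0.07 rad), for 0.2 s.
At the end, for the whole second after the job is handed in: Fresh block seated on the pegs (within 5 mm of the seat, 4 mm of the bed) and lever shut (under 0.07 rad); used block flat on the blotter, within 50 mm of its centre; every tin present upright on the table at rest, within 16 mm of a ring's centre (all of step 3 and horizontal distance between used_block and blotter below 0.05 m and height (world z) of used_block below 0.005 m and angle between used_block's own z axis and vertical below 0.08 rad and linear speed of each of used_block, tin0, tin1, tin2, tin3 below 0.02 m/s and (horizontal distance between tin0 and ring0 below 0.016 m or horizontal distance between tin0 and ring1 below 0.016 m or horizontal distance between tin0 and ring2 below 0.016 m or horizontal distance between tin0 and ring3 below 0.016 m) and height (world z) of each of tin0, tin1, tin2, tin3 below 0.006 m and angle between each of tin0, tin1, tin2, tin3's own z axis and vertical below 0.1 rad and (horizontal distance between tin1 and ring0 below 0.016 m or horizontal distance between tin1 and ring1 below 0.016 m or horizontal distance between tin1 and ring2 below 0.016 m or horizontal distance between tin1 and ring3 below 0.016 m) and (horizontal distance between tin2 and ring0 below 0.016 m or horizontal distance between tin2 and ring1 below 0.016 m or horizontal distance between tin2 and ring2 below 0.016 m or horizontal distance between tin2 and ring3 below 0.016 m) and (horizontal distance between tin3 and ring0 below 0.016 m or horizontal distance between tin3 and ring1 below 0.016 m or horizontal distance between tin3 and ring2 below 0.016 m or horizontal distance between tin3 and ring3 below 0.016 m)); the robot touches nothing.
It fails at once if a bystander is knocked away or over (distance of any of brush, glue_bottle, tape_roll from where it was at the start of the episode above 0.03 m).
Of tin0, tin1, tin2, tin3 only 2 to 4 are there at a start; the rules pass over those that are not, and their reading is None.
At some moment in a run one of tin0, tin1, tin2, tin3 may be knocked a few centimetres aside while the robot is not near it.
Once in a run the grip may slacken for a moment while it holds something.
It also fails if it takes over 210 s, if anything falls off the work surface, if the arm or the gripper's body presses on something with over 40 N, if the wrist force passes 120 N, or if a joint passes its speed limit or range.

## Working session

There is one attempt and no reset: what is moved stays moved. The work goes in short steps, Python scripts to look and compute and a tool call to move; the robot and the scene stay as the last step left them, time stands still between calls to the robot, and variables do not carry over. Pictures are saved under pics/ and viewed, at most 14 in all, crops included, and the job is handed in when it is done.

Besides the shell and the picture viewer there is one more tool, called after ">>>" as name(argument=value, ...), one argument or row to a line, values as JSON. apply_moves: Moves the arm, as the interface text tells. Scaled input: -1 to 1 covers 5 cm each way for a shift and 90 degrees each way for a turn. Its arguments: {"type":"object","properties":{"targets":{"type":"array"}},"required":["targets"]}

```bash
mkdir -p pics; cat > h.py <<'E'
import numpy as np, cv2
from workcell import ctrl
from scipy.spatial.transform import Rotation as R
def ray(im,uv,o=None):
    K=np.array(im["camera_matrix"]);d=np.linalg.inv(K)@[uv[0],uv[1],1]
    if "view" in im: T=np.linalg.inv(np.array(im["view"]))
    else:
        W=np.eye(4);W[:3,:3]=R.from_rotvec(o["orientation"]).as_matrix();W[:3,3]=o["ee_pos"];T=W@np.array(im["hand_eye"])
    return T[:3,3],T[:3,:3]@d
def at(im,uv,z,o=None):
    c,d=ray(im,uv,o);return c+d*(z-c[2])/d[2]
def grab(cam,save=None):
    o=ctrl.get_obs();im=ctrl.get_image(cam)
    if save: cv2.imwrite("pics/"+save,im["pixels"])
    return o,im
E
cat > a.py <<'E'
from h import *
np.set_printoptions(precision=1,suppress=True)
o=ctrl.get_obs();print(o)
for cam in ["scene","side"]:
    o,im=grab(cam,cam+"0.png")
    print(cam,np.linalg.inv(im["view"])[:3,3])
    for n,z in [("jig",0),("seat",24),("clamp_hinge",64),("clamp_knob",64),("used_block",24),("fresh_block",0),("blotter",0),("ink_mat",0),("ring0",0),("tin0",0),("brush",0),("glue_bottle",0),("tape_roll",0)]:
        for p in ctrl.pinpoint(n,cam)[:5]:
            if p["score"]>.25: print(n,round(p["score"],2),np.array(p["xy"]),at(im,p["xy"],z))
E
python3 a.py
```

```text
{'t': 0.0, 'qpos': array([ 1.1,  0.4,  1.6, -0. ,  1.1, -0. ]), 'qvel': array([ 0.,  0., -0., -0., -0., -0.]), 'joint_torque': array([ -0. , -54.5, -27.4,   0.1,   0. ,  -0. ]), 'ee_pos': array([247. , 573.5, 190.4]), 'orientation': array([-0.6, -3.1,  0. ]), 'ft_force': array([-0.7,  0.5,  0.4]), 'moment': array([-0., -0., -0.]), 'grasp_force': 0.0, 'width': 87.86430543389429}
scene [1275.8  171.9  911.1]
jig 0.56 [258.9 222.5] [557.4  25.2   0. ]
jig 0.3 [324.4 280.8] [716.6 229.6   0. ]
seat 0.71 [259.8 217.8] [558.8  28.3  24. ]
seat 0.71 [369.7 179.6] [342.5 338.4  24. ]
seat 0.47 [265.9 188.3] [439.2  24.5  24. ]
clamp_knob 0.76 [265.6 187.3] [473.1  29.6  64. ]
clamp_knob 0.68 [362.5 211.3] [515.2 311.9  64. ]
used_block 0.57 [262.8 219.5] [563.4  38.   24. ]
fresh_block 0.68 [160.3 199.2] [ 522.9 -294.5    0. ]
fresh_block 0.63 [245.5 186.8] [422.  -44.7   0. ]
blotter 0.63 [342.2 220.1] [503.2 264.6   0. ]
blotter 0.53 [324.6 232.2] [557.6 217.4   0. ]
ink_mat 0.79 [158.5 201.5] [ 533.1 -296.6    0. ]
ring0 0.79 [141. 211.] [ 579.7 -335.2    0. ]
ring0 0.66 [175.2 190.1] [ 4
[... 574 characters left out ...]
233.  198.4] [477.3  34.4  64. ]
used_block 0.65 [258.4 202. ] [544.6  20.6  24. ]
fresh_block 0.98 [233.8 240.1] [435.7 -38.1   0. ]
blotter 0.8 [204.6 160.7] [506.2 262.9   0. ]
ink_mat 0.93 [324.5 298.3] [ 529.7 -287.2    0. ]
ring0 0.96 [297.  294.1] [ 483.  -246.1    0. ]
ring0 0.96 [322.3 272.3] [ 567.4 -229.9    0. ]
ring0 0.66 [355.  303.4] [ 580.  -332.9    0. ]
ring0 0.65 [326.6 329.9] [ 487.3 -349.6    0. ]
tin0 0.92 [200.  176.2] [465.3 211.4   0. ]
tin0 0.83 [182.5 160.7] [450.1 297.5   0. ]
tin0 0.78 [222.9 164.4] [544.9 220.2   0. ]
brush 0.83 [267.8 144.3] [706.2 226.9   0. ]
glue_bottle 0.84 [378.1 254. ] [ 715.3 -259.3    0. ]
tape_roll 0.8 [134.4 164.7] [321.7 356.4   0. ]
```

View pics/scene0.png

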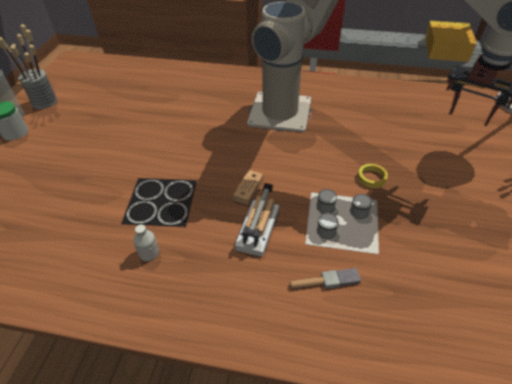

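View pics/side0.png

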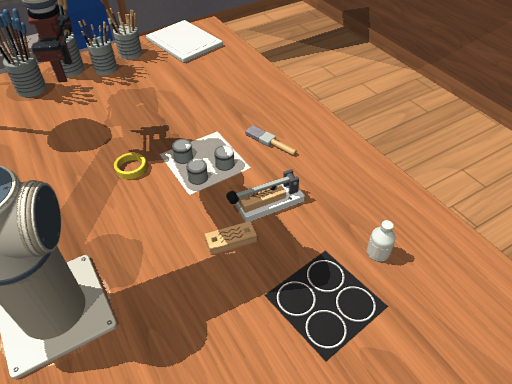

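The pictures show three tins on the blotter: scene px (327,198), (361,207) and (327,224). The jig is at about (258,220) with its hinge away from the robot and the knob at (266,188). The fresh block is at (248,187), the ink mat at (160,202), and the bystanders stand clear of the work.

```bash
cat >> h.py <<'E'
def pose():
    o=ctrl.get_obs();M=R.from_rotvec(o["orientation"]).as_matrix();return o,M
def go(x,y,z,yaw=None):
    """print tool-frame shift (units of 50mm) to world point, and turn about tool z to make tool x point at world angle yaw(deg)"""
    o,M=pose();d=M.T@(np.array([x,y,z])-o["ee_pos"])/50
    a=np.degrees(np.arctan2(M[1,0],M[0,0]))
    print("t%.1f"%o["t"],"at",o["ee_pos"].round(1),"toolx ang %.2f"%a,"tilt",M[:,2].round(4),"shift",d.round(3),"w%.1f"%o["width"],"F",o["ft_force"].round(1))
    if yaw is not None: print("turn",(-((yaw-a+180)%360-180)/90).round(4))
E
python3 -c "
from h import *
go(505,250,300,180)"
```

```text
t1.4 at [247.3 574.  191.2] toolx ang 156.69 tilt [-0. -0. -1.] shift [-7.298 -3.911 -2.177] w87.9 F [ 0.   0.7 -0.1]
turn -0.259
```

>>> apply_moves(
  targets=[
    [1,[0,0,-0.75],[0,0,-0.0865]],
    [1,[0,0,-0.75],[0,0,-0.0865]],
    [1,[0,0,-0.7],[0,0,-0.086]],
  ],
)

```text
t: 1.78
ee_pos: [247.2, 574.0, 302.5]
orientation: [-0.007, 3.142, 0.0]
ft_force: [0.3, 0.1, -0.4]
width: 87.6
grasp_force: 0.0
```

>>> apply_moves(
  targets=[
    [1,[-0.65,-0.81,0],[0,0,0]],
    [1,[-0.65,-0.81,0],[0,0,0]],
    [1,[-0.65,-0.81,0],[0,0,0]],
    [1,[-0.65,-0.81,0],[0,0,0]],
    [1,[-0.65,-0.81,0],[0,0,0]],
    [1,[-0.65,-0.81,0],[0,0,0]],
    [1,[-0.65,-0.81,0],[0,0,0]],
    [1,[-0.65,-0.81,0],[0,0,0]],
  ],
)

```text
t: 2.78
ee_pos: [508.2, 248.6, 301.4]
orientation: [-0.0, 3.141, 0.0]
ft_force: [0.5, -0.0, 0.6]
width: 87.8
grasp_force: 0.0
```

```bash
cat > look.py <<'E'
import sys
from h import *
np.set_printoptions(precision=1,suppress=True)
go(505,250,300,180)
o,im=grab("wrist",sys.argv[1])
print(ray(im,(256,192),o))
Z={"seat":24,"clamp_hinge":64,"clamp_knob":64,"used_block":24}
for a in sys.argv[2:]:
    n,_,z=a.partition("=")
    z=float(z) if z else Z.get(n,0)
    for p in ctrl.pinpoint(n,"wrist")[:5]:
        if p["score"]>.3: print(n,round(p["score"],2),np.array(p["xy"]),at(im,p["xy"],z,o))
E
python3 look.py w1.png tin0 blotter
```

```text
t2.8 at [508.2 248.6 301.4] toolx ang -180.00 tilt [ 0.  0. -1.] shift [0.1 0.  0. ] w87.8 F [ 0.5 -0.   0.6]
turn 0.0
(array([438.2, 248.6, 495.2]), array([ 0.3,  0. , -1. ]))
tin0 0.88 [286.3 135.1] [461.2 308.2   0. ]
tin0 0.74 [237.1 182.2] [547.4 218.9   0. ]
blotter 0.83 [264.3 158. ] [502.1 269.3   0. ]
```

View pics/w1.png

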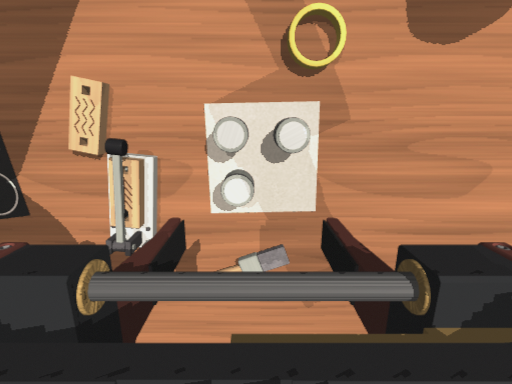

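```bash
python3 - <<'E'
from h import *
o,im=grab("wrist")
for n in ["tin0","blotter"]:
  for m in ctrl.masks_of(n,"wrist"):
    if m["score"]>.3:
        c,_=cv2.findContours(m["region"].astype(np.uint8),0,2);c=max(c,key=cv2.contourArea)
        print(n,m["score"],m["bbox"],cv2.minAreaRect(c))
E
```

```text
tin0 0.92 [216.5, 115.2, 247.8, 151.7] ((231.1829376220703, 134.14633178710938), (35.448524475097656, 33.46075439453125), 83.6598129272461)
tin0 0.79 [223.8, 172.2, 250.9, 207.9] ((238.0, 187.5), (37.0, 32.0), 90.0)
tin0 0.62 [271.3, 117.2, 309.2, 151.7] ((291.5, 134.0), (36.0, 37.0), 90.0)
blotter 0.86 [206.2, 100.0, 319.7, 212.0] ((262.7841796875, 156.61639404296875), (109.53414154052734, 114.14644622802734), 89.0759506225586)
```

```bash
python3 - <<'E'
from h import *
o,im=grab("wrist")
g=cv2.cvtColor(im["pixels"],cv2.COLOR_BGR2GRAY)
c=cv2.HoughCircles(g[90:220,195:330],cv2.HOUGH_GRADIENT,1,25,param1=120,param2=14,minRadius=13,maxRadius=20)
for u,v,r in c[0]: print(u+195,v+90,r,at(im,(u+195,v+90),50,o).round(1))
for uv in [(231,132),(293,133),(238,188)]: print(at(im,uv,50,o).round(1))
E
```

```text
291.5 135.5 17.2 [457.8 312.6  50. ]
228.5 134.5 13.8 [456.3 211.3  50. ]
237.5 188.5 18.2 [545.5 224.5  50. ]
[452.4 215.4  50. ]
[453.9 314.8  50. ]
[544.7 225.4  50. ]
```

>>> apply_moves(
  targets=[
    [1,[0,-0.9,0],[0,0,0]],
    [1,[0,-0.9,0],[0,0,0]],
    [1,[-0.4,-1,0],[0,0,0]],
    [1,[-0.4,-1,0],[0,0,0]],
    [1,[-0.2,-1,0],[0,0,0]],
    [1,[0,0,0],[0,0,0]],
  ],
)

```text
t: 3.88
ee_pos: [557.5, 8.6, 301.1]
orientation: [0.003, 3.142, -0.001]
ft_force: [-0.4, 1.3, -0.6]
width: 87.9
grasp_force: 0.0
```

```bash
python3 look.py w2.png jig seat clamp_hinge clamp_knob used_block fresh_block
```

```text
t3.9 at [557.5   8.6 301.1] toolx ang 179.87 tilt [ 0. -0. -1.] shift [1.1 4.8 0. ] w87.9 F [-0.4  1.3 -0.6]
turn -0.0014
(array([487.6,   8.8, 495. ]), array([ 0.3,  0. , -1. ]))
jig 0.85 [263.6 164.7] [563.7  27.9   0. ]
jig 0.35 [465.    7.4] [311.4 347.8   0. ]
seat 0.75 [264.9 165.9] [562.1  29.3  24. ]
clamp_hinge 0.91 [261.8 216.8] [642.1  23.1  64. ]
clamp_hinge 0.51 [265.7 165.1] [554.5  28.8  64. ]
clamp_knob 0.79 [269.6 117.1] [480.6  34.1  64. ]
used_block 0.84 [262.2 163.9] [558.6  24.5  24. ]
fresh_block 0.69 [261.3 161.8] [558.3  23.7   0. ]
fresh_block 0.57 [228.8  82.9] [423.2 -32.5   0. ]
```

View pics/w2.png

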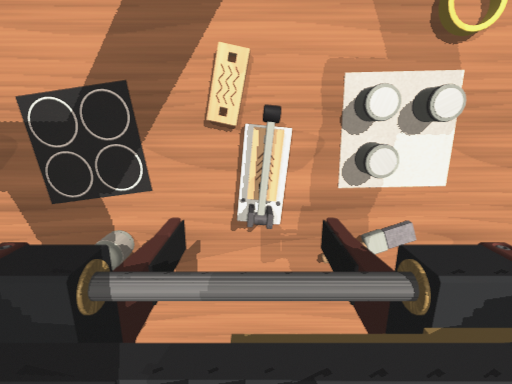

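>>> apply_moves(
  targets=[
    [1,[0,-1,0],[0,0,0]],
    [1,[0,-1,0],[0,0,0]],
    [1,[0,-1,0],[0,0,0]],
    [1,[0,-1,0],[0,0,0]],
    [1,[0,-1,0],[0,0,0]],
    [1,[0,-1,0],[0,0,0]],
    [1,[0,0,0],[0,0,0]],
  ],
)

```text
t: 5.1
ee_pos: [557.2, -292.1, 300.8]
orientation: [-0.004, -3.141, 0.001]
ft_force: [-0.1, -0.1, 0.5]
width: 87.5
grasp_force: 0.0
```

```bash
python3 look.py w3.png ink_mat ring0 jig seat fresh_block
```

```text
t5.1 at [ 557.2 -292.1  300.8] toolx ang 179.85 tilt [-0. -0. -1.] shift [ 1.1 10.8  0. ] w87.5 F [-0.1 -0.1  0.5]
turn -0.0016
(array([ 487.3, -291.8,  494.7]), array([ 0.2,  0. , -1. ]))
ink_mat 0.77 [252.  142.1] [ 522.3 -294.     0. ]
ink_mat 0.34 [225.5 120.6] [ 484.9 -340.6    0. ]
ring0 0.93 [224.2 125.4] [ 493.1 -343.1    0. ]
ring0 0.82 [282.4 165.7] [ 565.2 -238.2    0. ]
ring0 0.63 [274.6 113.8] [ 473.6 -254.2    0. ]
ring0 0.63 [469.1 113.6] [474.1  86.4   0. ]
ring0 0.61 [232.  174.3] [ 581.  -331.2    0. ]
jig 0.78 [426.7 160. ] [555.3  25.3   0. ]
seat 0.75 [436.9 159.2] [550.6  27.4  24. ]
seat 0.37 [280.6 169.9] [ 568.8 -243.8   24. ]
fresh_block 0.75 [402.4  82.7] [423.3 -37.4  -0. ]
```

Wrist picture 2 shows the mat rings at about (53,122), (104,115), (69,174) and (119,167). The fresh block is at (229,84), the jig at (265,172), the knob at (272,113), and three tins stand at right. Next I refine these positions from the contours.

```bash
python3 - <<'E'
from h import *
np.set_printoptions(precision=1,suppress=True)
o,im=grab("wrist")
g=cv2.cvtColor(im["pixels"],cv2.COLOR_BGR2GRAY)
# rings: holes in bright rings
for lo in (110,):
    b=((g>lo)*255).astype(np.uint8)
    cs,h=cv2.findContours(b[60:230,170:340],cv2.RETR_CCOMP,cv2.CHAIN_APPROX_NONE)
    for c,hh in zip(cs,h[0]):
        if hh[3]>=0 and cv2.contourArea(c)>800:
            P=np.array([at(im,p+[170,60],0,o)[:2] for p in c[:,0].astype(float)])
            (cx,cy),r=cv2.minEnclosingCircle(P.astype(np.float32));(ex,ey),ax,_=cv2.fitEllipse(P.astype(np.float32))
            print("hole",cx,cy,r,"ell",ex,ey,ax)
for n,z in [("fresh_block",24),("ink_mat",0),("jig",24)]:
  for m in ctrl.masks_of(n,"wrist")[:2]:
    if m["score"]<.4: continue
    c,_=cv2.findContours(m["region"].astype(np.uint8),0,1);c=max(c,key=cv2.contourArea)
    P=np.array([at(im,p,z,o)[:2] for p in c[:,0].astype(float)]).astype(np.float32)
    print(n,round(m["score"],2),cv2.minAreaRect(P))
# offline w2 tins and fresh holes
o2=dict(ee_pos=np.array([557.5,8.6,301.1]),orientation=np.array([.0035,3.1416,-.001]))
im2=dict(im);im2["pixels"]=cv2.imread("pics/w2.png")
g2=cv2.cvtColor(im2["pixels"],cv2.COLOR_BGR2GRAY)
c=cv2.HoughCircles(g2[70:190,345:470],cv2.HOUGH_GRADIENT,1,30,param1=120,param2=14,minRadius=13,maxRadius=20)
for u,v,r in c[0]: print("tin",u+345,v+70,r,at(im2,(u+345,v+70),50,o2))
for uv in [(232,57),(223,112)]: print("hole",at(im2,uv,24,o2))
cv2.imwrite("pics/crop2.png",cv2.resize(im2["pixels"][30:240,195:305],None,fx=2.8,fy=2.8,interpolation=cv2.INTER_CUBIC))
E
```

```text
hole 580.7406005859375 -332.011962890625 41.164127349853516 ell 580.7388305664062 -332.2300720214844 (80.05985260009766, 80.92276763916016)
hole 568.0468139648438 -238.83151245117188 41.01414108276367 ell 567.9998779296875 -238.8321990966797 (79.45917510986328, 80.03960418701172)
hole 487.7681884765625 -344.48492431640625 40.64466094970703 ell 487.572021484375 -344.4554443359375 (79.22200775146484, 79.87798309326172)
hole 474.7447814941406 -251.3712615966797 41.1336555480957 ell 474.8050231933594 -251.3072052001953 (80.02786254882812, 80.89449310302734)
fresh_block 0.8 ((428.7846374511719, -37.85112762451172), (61.51719665527344, 123.24701690673828), 78.72120666503906)
ink_mat 0.8 ((527.3603515625, -290.58740234375), (199.83432006835938, 199.26223754882812), 7.609309673309326)
jig 0.8 ((565.1608276367188, 31.124008178710938), (115.18257904052734, 218.49046325683594), 85.38868713378906)
tin 381.5 160.5 17.2 [549.4 219.8  50. ]
tin 447.5 103.5 17.2 [460.4 312.2  50. ]
tin 383.5 100.5 15.0 [455.8 211.8  50. ]
tin 410.5 118.5 16.0 [482.9 257.8  50. ]
hole [388.  -24.5  24. ]
hole [471.5 -41.4  24. ]
```

View pics/crop2.png

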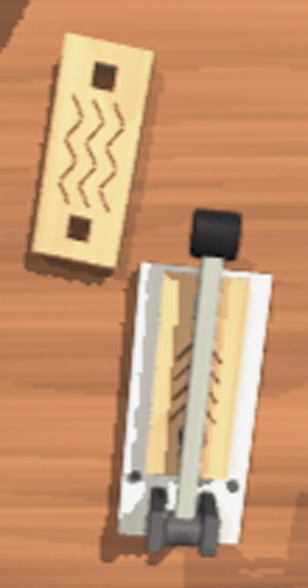

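Ring centres are now known. The tins are near (548,221), (459,312) and (456,211). I go for tin A first.

>>> apply_moves(
  targets=[
    [0.7,[0,1,0.3],[0,0,0]],
    [0.7,[0,1,0.3],[0,0,0]],
    [0.7,[0,1,0.3],[0,0,0]],
    [0.7,[0,1,0.3],[0,0,0]],
    [0.7,[0,1,0.3],[0,0,0]],
    [0.7,[0,1,0.3],[0,0,0]],
    [0.7,[0,1,0.3],[0,0,0]],
    [0.7,[0,1,0.3],[0,0,0]],
  ],
)

```text
t: 6.6
ee_pos: [557.2, 111.9, 181.0]
orientation: [-0.001, 3.141, 0.0]
ft_force: [0.5, 0.8, 0.2]
width: 74.7
grasp_force: 0.0
```

>>> apply_moves(
  targets=[
    [0.7,[0.1,0.9,0.4],[0,0,0]],
    [0.7,[0.1,0.9,0.4],[0,0,0]],
    [0.7,[0,0.46,0.2],[0,0,0]],
    [0.7,[0,0,0],[0,0,0]],
  ],
)

```text
t: 7.1
ee_pos: [547.0, 224.0, 130.6]
orientation: [0.004, -3.141, 0.001]
ft_force: [-0.5, 0.3, -0.1]
width: 74.6
grasp_force: 0.0
```

```bash
python3 -c "
from h import *
go(548,221,15,180)
o,im=grab('side')
for p in ctrl.pinpoint('tin0','side'): print(p['score'],at(im,p['xy'],0))"
```

```text
t7.1 at [547.  224.  130.6] toolx ang -179.86 tilt [-8.e-04 -5.e-04 -1.e+00] shift [-0.023 -0.06   2.312] w74.6 F [-0.5  0.3 -0.1]
turn 0.0015
0.89 [ 4.67565219e+02  2.20515125e+02 -1.13686838e-13]
0.74 [ 4.59829884e+02  3.09171217e+02 -1.13686838e-13]
0.7 [ 5.41870495e+02  2.19578662e+02 -1.13686838e-13]
```

>>> apply_moves(
  targets=[
    [0.7,[0.0,-0.05,0.8],[0,0,0]],
    [0.7,[0,0,0.8],[0,0,0]],
    [0.7,[0,0,0.72],[0,0,0]],
    [-1,[0,0,0],[0,0,0]],
    [-1,[0,0,0],[0,0,0]],
    [-1,[0,0,0],[0,0,0]],
    [-1,[0,0,0],[0,0,0]],
    [-1,[0,0,0],[0,0,0]],
  ],
)

```text
t: 8.2
ee_pos: [548.7, 220.8, 16.8]
orientation: [-0.001, 3.139, 0.001]
ft_force: [0.8, -1.8, 7.6]
width: 54.0
grasp_force: 30.0
```

>>> apply_moves(
  targets=[
    [-1,[0,0,-0.6],[0,0,0]],
    [-1,[0,0,-0.9],[0,0,0]],
    [-1,[0,0,-0.9],[0,0,0]],
    [-1,[0,0,-0.3],[0,0,0]],
  ],
)

```text
t: 8.7
ee_pos: [548.6, 221.1, 153.0]
orientation: [-0.0, 3.137, 0.003]
ft_force: [0.3, -0.3, -1.7]
width: 54.1
grasp_force: 30.0
```

>>> apply_moves(
  targets=[
    [-1,[-0.04,-1,0],[0,0,0]],
    [-1,[-0.04,-1,0],[0,0,0]],
    [-1,[-0.04,-1,0],[0,0,0]],
    [-1,[-0.04,-1,0],[0,0,0]],
    [-1,[-0.04,-1,0],[0,0,0]],
    [-1,[-0.04,-1,0],[0,0,0]],
    [-1,[-0.04,-1,0],[0,0,0]],
    [-1,[-0.04,-1,0],[0,0,0]],
  ],
)

```text
t: 9.7
ee_pos: [562.3, -180.7, 148.8]
orientation: [0.0, -3.14, -0.001]
ft_force: [0.6, -0.6, -1.9]
width: 53.6
grasp_force: 30.0
```

>>> apply_moves(
  targets=[
    [-1,[-0.07,-0.8,0],[0,0,0]],
    [-1,[0,-0.4,0],[0,0,0]],
    [-1,[0,0,0],[0,0,0]],
  ],
)

```text
t: 10.07
ee_pos: [566.1, -239.9, 149.1]
orientation: [-0.003, -3.14, -0.001]
ft_force: [-0.7, 0.4, -1.5]
width: 53.9
grasp_force: 30.0
```

```bash
python3 -c "
from h import *
go(568,-239,17.5,180)"
```

```text
t10.1 at [ 566.1 -239.9  149.1] toolx ang 179.91 tilt [-1.4e-03  9.0e-04 -1.0e+00] shift [-0.042  0.015  2.633] w53.9 F [-0.7  0.4 -1.5]
turn -0.0011
```

>>> apply_moves(
  targets=[
    [-1,[-0.03,0,0.9],[0,0,0]],
    [-1,[0,0,0.9],[0,0,0]],
    [-1,[0,0,0.6],[0,0,0]],
    [-1,[0,0,0.16],[0,0,0]],
    [-1,[0,0,0.05],[0,0,0]],
    [-1,[0,0,0],[0,0,0]],
    [0.7,[0,0,0],[0,0,0]],
    [0.7,[0,0,0],[0,0,0]],
  ],
)

```text
t: 11.08
ee_pos: [569.0, -239.9, 20.8]
orientation: [0.0, 3.14, -0.001]
ft_force: [-0.2, 0.3, -0.2]
width: 70.1
grasp_force: 0.0
```

>>> apply_moves(
  targets=[
    [0.7,[0,0,0],[0,0,0]],
    [0.7,[0,0,-0.8],[0,0,0]],
    [0.7,[0,0,-0.8],[0,0,0]],
    [0.7,[0,0.2,-1],[0,0,0]],
    [0.7,[0,1,0],[0,0,0]],
    [0.7,[0,1,0],[0,0,0]],
    [0.7,[0,1,0],[0,0,0]],
    [0.7,[0,1,0],[0,0,0]],
  ],
)

```text
t: 12.08
ee_pos: [568.3, -28.1, 150.1]
orientation: [0.001, 3.141, -0.0]
ft_force: [0.4, 0.8, 0.3]
width: 74.9
grasp_force: 0.0
```

>>> apply_moves(
  targets=[
    [0.7,[0.3,1,0],[0,0,0]],
    [0.7,[0.3,1,0],[0,0,0]],
    [0.7,[0.3,1,0],[0,0,0]],
    [0.7,[0.3,1,0],[0,0,0]],
    [0.7,[0.3,1,0],[0,0,0]],
    [0.7,[0.2,0.5,0],[0,0,0]],
    [0.7,[0,0,0],[0,0,0]],
  ],
)

```text
t: 12.95
ee_pos: [482.7, 246.9, 149.8]
orientation: [-0.005, 3.141, 0.0]
ft_force: [-0.0, -0.7, 0.0]
width: 74.5
grasp_force: 0.0
```

```bash
cat > tins.py <<'E'
from h import *
np.set_printoptions(precision=1,suppress=True)
o,im=grab("wrist","t%d.png"%(ctrl.get_obs()["t"]*10))
for m in ctrl.masks_of("tin0","wrist"):
    if m["score"]<.3: continue
    c,_=cv2.findContours(m["region"].astype(np.uint8),0,1);c=cv2.convexHull(max(c,key=cv2.contourArea))
    # fit cylinder silhouette by projecting a model
    K=np.array(im["camera_matrix"]);W=np.eye(4);W[:3,:3]=R.from_rotvec(o["orientation"]).as_matrix();W[:3,3]=o["ee_pos"];V=np.linalg.inv(W@np.array(im["hand_eye"]))
    th=np.linspace(0,2*np.pi,40)
    def sil(x,y):
        P=np.array([[x+28*np.cos(t),y+28*np.sin(t),z] for z in(0,50) for t in th]);C=P@V[:3,:3].T+V[:3,3];p=C@K.T;p=p[:,:2]/p[:,2:]
        return p
    bb=np.array(m["bbox"]);x,y,_=at(im,((bb[0]+bb[2])/2,(bb[1]+bb[3])/2),25,o)
    from scipy.optimize import least_squares
    f=lambda q:np.r_[sil(*q).min(0),sil(*q).max(0)]-bb
    s=least_squares(f,[x,y]);print("tin",round(m["score"],2),bb,s.x,"res",np.abs(s.fun).max())
E
python3 tins.py; python3 -c "
from h import *
go(459,312,16,180);go(456,211.5,16)"
```

```text
tin 0.98 [283.9 137.2 338.4 188.2] [457.4 312.9] res 1.2063700025135802
tin 0.64 [198.4 136.5 250.1 189.2] [457.9 215.4] res 0.3603242163078164
tin 0.39 [ 28.8 170.3  69.5 246.2] [515.9   0.8] res 18.733234977591408
t13.1 at [483.4 245.1 149.7] toolx ang -179.96 tilt [ 2.e-04 -3.e-04 -1.e+00] shift [0.487 1.338 2.674] w74.8 F [0.4 1.  0.4]
turn 0.0004
t13.1 at [483.4 245.1 149.7] toolx ang -179.96 tilt [ 2.e-04 -3.e-04 -1.e+00] shift [ 0.548 -0.672  2.675] w74.8 F [0.4 1.  0.4]
```

>>> apply_moves(
  targets=[
    [0.7,[0.25,0.67,0.3],[0,0,0]],
    [0.7,[0.26,0.68,0.3],[0,0,0]],
    [0.7,[0,0,0.8],[0,0,0]],
    [0.7,[0,0,0.8],[0,0,0]],
    [0.7,[0,0,0.47],[0,0,0]],
    [-1,[0,0,0],[0,0,0]],
    [-1,[0,0,0],[0,0,0]],
    [-1,[0,0,0],[0,0,0]],
  ],
)

```text
t: 14.05
ee_pos: [458.7, 313.1, 17.4]
orientation: [0.001, 3.14, 0.002]
ft_force: [-0.6, -1.3, -0.9]
width: 53.5
grasp_force: 30.0
```

>>> apply_moves(
  targets=[
    [-1,[0,0,0],[0,0,0]],
    [-1,[0,0,-0.7],[0,0,0]],
    [-1,[0,0,-1],[0,0,0]],
    [-1,[0,-0.2,-1],[0,0,0]],
    [-1,[0,-1,0],[0,0,0]],
    [-1,[0,-1,0],[0,0,0]],
    [-1,[-0.1,-1,0],[0,0,0]],
    [-1,[-0.2,-1,0],[0,0,0]],
  ],
)

```text
t: 15.05
ee_pos: [472.5, 101.7, 151.7]
orientation: [-0.001, 3.141, 0.0]
ft_force: [0.9, 0.2, -2.4]
width: 53.7
grasp_force: 30.0
```

>>> apply_moves(
  targets=[
    [-1,[-0.3,-1,0],[0,0,0]],
    [-1,[-0.3,-1,0],[0,0,0]],
    [-1,[-0.3,-1,0],[0,0,0]],
    [-1,[-0.3,-1,0],[0,0,0]],
    [-1,[-0.3,-1,0],[0,0,0]],
    [-1,[-0.3,-1,0],[0,0,0]],
    [-1,[-0.3,-1,0],[0,0,0]],
    [-1,[0,-1,0],[0,0,0]],
  ],
)

```text
t: 16.05
ee_pos: [578.6, -298.6, 151.5]
orientation: [-0.001, 3.141, -0.0]
ft_force: [-0.1, 0.3, -2.6]
width: 53.6
grasp_force: 30.0
```

```bash
python3 -c "
from h import *
go(581,-332,17,180)"
```

```text
t16.1 at [ 578.6 -298.6  151.5] toolx ang -179.97 tilt [ 9.e-04 -3.e-04 -1.e+00] shift [-0.046 -0.667  2.69 ] w53.6 F [-0.1  0.3 -2.6]
turn 0.0003
```

>>> apply_moves(
  targets=[
    [-1,[-0.04,-0.66,0],[0,0,0]],
    [-1,[0,0,0.9],[0,0,0]],
    [-1,[0,0,0.9],[0,0,0]],
    [-1,[0,0,0.6],[0,0,0]],
    [-1,[0,0,0.2],[0,0,0]],
    [-1,[0,0,0.07],[0,0,0]],
    [-1,[0,0,0],[0,0,0]],
    [0.7,[0,0,0],[0,0,0]],
  ],
)

```text
t: 17.05
ee_pos: [580.8, -330.6, 19.3]
orientation: [-0.0, 3.139, -0.002]
ft_force: [0.2, -0.2, -0.7]
width: 60.4
grasp_force: 0.0
```

>>> apply_moves(
  targets=[
    [0.7,[0,0,0],[0,0,0]],
    [0.7,[0,0,0],[0,0,0]],
    [0.7,[0,0,-0.8],[0,0,0]],
    [0.7,[0,0,-1],[0,0,0]],
    [0.7,[0,0.2,-0.9],[0,0,0]],
    [0.7,[0.1,1,0],[0,0,0]],
    [0.7,[0.1,1,0],[0,0,0]],
    [0.7,[0.2,1,0],[0,0,0]],
  ],
)

```text
t: 18.05
ee_pos: [559.8, -168.7, 153.2]
orientation: [0.001, 3.14, -0.0]
ft_force: [1.0, -0.1, 0.9]
width: 74.5
grasp_force: 0.0
```

>>> apply_moves(
  targets=[
    [0.7,[0.2,1,0],[0,0,0]],
    [0.7,[0.2,1,0],[0,0,0]],
    [0.7,[0.2,1,0],[0,0,0]],
    [0.7,[0.3,1,0],[0,0,0]],
    [0.7,[0.3,1,0],[0,0,0]],
    [0.7,[0.3,1,0],[0,0,0]],
    [0.7,[0.3,1,0],[0,0,0]],
    [0.7,[0,0,0],[0,0,0]],
  ],
)

```text
t: 19.05
ee_pos: [468.9, 182.8, 153.0]
orientation: [-0.007, 3.141, 0.001]
ft_force: [0.3, 0.4, -0.5]
width: 74.6
grasp_force: 0.0
```

```bash
python3 tins.py; python3 -c "
from h import *
go(457.5,213.5,16,180)"
```

```text
tin 0.59 [254.1 148.  305.4 197.7] [456.4 212.7] res 1.919831394545099
t19.1 at [469.7 180.3 152.9] toolx ang -179.90 tilt [ 5.e-04 -1.e-04 -1.e+00] shift [0.245 0.665 2.738] w74.6 F [-0.3 -0.5 -0.6]
turn 0.0011
```

>>> apply_moves(
  targets=[
    [0.7,[0.26,0.65,0.3],[0,0,0]],
    [0.7,[0,0,0.9],[0,0,0]],
    [0.7,[0,0,0.9],[0,0,0]],
    [0.7,[0,0,0.64],[0,0,0]],
    [-1,[0,0,0],[0,0,0]],
    [-1,[0,0,0],[0,0,0]],
    [-1,[0,0,0],[0,0,0]],
    [-1,[0,0,0],[0,0,0]],
  ],
)

```text
t: 20.15
ee_pos: [457.6, 212.7, 16.8]
orientation: [0.0, 3.14, 0.001]
ft_force: [0.5, -2.2, 3.6]
width: 53.9
grasp_force: 30.0
```

>>> apply_moves(
  targets=[
    [-1,[0,0,-0.7],[0,0,0]],
    [-1,[0,0,-1],[0,0,0]],
    [-1,[0,-0.2,-1],[0,0,0]],
    [-1,[0,-1,0],[0,0,0]],
    [-1,[0,-1,0],[0,0,0]],
    [-1,[0,-1,0],[0,0,0]],
    [-1,[0,-1,0],[0,0,0]],
    [-1,[0,-1,0],[0,0,0]],
  ],
)

```text
t: 21.15
ee_pos: [456.7, -49.0, 151.4]
orientation: [-0.001, 3.14, -0.0]
ft_force: [0.9, 0.3, -0.8]
width: 53.9
grasp_force: 30.0
```

>>> apply_moves(
  targets=[
    [-1,[-0.1,-1,0],[0,0,0]],
    [-1,[-0.1,-1,0],[0,0,0]],
    [-1,[-0.1,-1,0],[0,0,0]],
    [-1,[-0.1,-0.9,0],[0,0,0]],
    [-1,[0,0,0],[0,0,0]],
  ],
)

```text
t: 21.78
ee_pos: [477.3, -245.2, 151.3]
orientation: [0.005, 3.14, -0.002]
ft_force: [0.3, 0.7, -1.6]
width: 53.8
grasp_force: 30.0
```

```bash
python3 -c "
from h import *
go(475,-251,16.5,180)"
```

```text
t21.8 at [ 477.3 -245.2  151.3] toolx ang 179.81 tilt [ 0.0017 -0.0012 -1.    ] shift [ 0.05  -0.113  2.696] w53.8 F [ 0.3  0.7 -1.6]
turn -0.0021
```

>>> apply_moves(
  targets=[
    [-1,[0.05,-0.11,0.8],[0,0,0]],
    [-1,[0,0,0.9],[0,0,0]],
    [-1,[0,0,0.7],[0,0,0]],
    [-1,[0,0,0.23],[0,0,0]],
    [-1,[0,0,0.06],[0,0,0]],
    [-1,[0,0,0],[0,0,0]],
    [0.7,[0,0,0],[0,0,0]],
    [0.7,[0,0,0],[0,0,0]],
  ],
)

```text
t: 22.78
ee_pos: [475.1, -248.3, 17.1]
orientation: [-0.0, 3.14, -0.001]
ft_force: [-0.2, -0.2, 0.6]
width: 70.2
grasp_force: 0.0
```

>>> apply_moves(
  targets=[
    [0.7,[0,0,0],[0,0,0]],
    [0.7,[0,0,-0.8],[0,0,0]],
    [0.7,[0,0,-1],[0,0,0]],
    [0.7,[-0.4,0.4,-0.9],[0,0,0]],
    [0.7,[-0.4,0.6,-0.9],[0,0,0]],
    [0.7,[-0.4,0.6,-0.9],[0,0,0]],
    [0.7,[-0.4,0.6,-0.9],[0,0,0]],
    [0.7,[0,0,0],[0,0,0]],
  ],
)

```text
t: 23.78
ee_pos: [557.4, -136.9, 290.2]
orientation: [-0.004, 3.134, -0.003]
ft_force: [-0.6, -0.4, -0.8]
width: 74.5
grasp_force: 0.0
```

```bash
python3 tins.py; python3 look.py w4.png clamp_hinge clamp_knob jig seat fresh_block
```

```text
tin 0.84 [165.1  92.6 208.  130.8] [ 474.9 -243.4] res 0.5407030936623869
tin 0.84 [173.  154.6 213.2 192.1] [ 574.  -238.5] res 0.7110264823339207
t23.9 at [ 553.9 -137.8  285.9] toolx ang -179.95 tilt [-0. -0. -1.] shift [ 1.   7.8 -0.3] w74.6 F [ 0.1 -0.3 -0.4]
turn 0.0006
(array([ 484. , -137.8,  479.8]), array([ 0.2,  0. , -1. ]))
clamp_knob 0.56 [373.1 118.2] [478.5  39.6  64. ]
jig 0.61 [371.7 119.6] [479.9  64.8   0. ]
seat 0.72 [350.9 166.6] [557.   28.1  24. ]
seat 0.63 [143.4 178.2] [ 577.5 -325.7   24. ]
fresh_block 0.74 [314.7  87.4] [428.5 -35.6   0. ]
```

>>> apply_moves(
  targets=[
    [0.7,[-0.2,0.9,0.1],[0,0,0]],
    [0.7,[-0.2,0.9,0.1],[0,0,0]],
    [0.7,[-0.2,0.9,0.1],[0,0,0]],
    [0.7,[-0.2,0.5,0.1],[0,0,0]],
    [0.7,[0,0,0],[0,0,0]],
  ],
)

```text
t: 24.8
ee_pos: [594.1, 23.1, 265.1]
orientation: [0.003, -3.14, 0.0]
ft_force: [-0.8, -0.1, -0.1]
width: 74.8
grasp_force: 0.0
```

```bash
python3 look.py w5.png clamp_hinge clamp_knob jig seat used_block fresh_block; python3 - <<'E'
from h import *
i=cv2.imread("pics/w5.png");cv2.imwrite("pics/w5c.png",cv2.resize(i[20:240,170:350],None,fx=2.7,fy=2.7,interpolation=cv2.INTER_CUBIC))
E
```

```text
t24.8 at [594.1  23.1 265.1] toolx ang -179.88 tilt [-0. -0. -1.] shift [ 1.8  4.5 -0.7] w74.8 F [-0.8 -0.1 -0.1]
turn 0.0013
(array([524.5,  23. , 459.1]), array([ 0.2,  0. , -1. ]))
clamp_hinge 0.6 [252.5 204.9] [646.1  22.5  64. ]
clamp_knob 0.83 [263.3  88.1] [479.1  36.9  64. ]
jig 0.95 [254.7 143.7] [558.9  25.9   0. ]
used_block 0.89 [254.5 144.5] [558.4  25.4  24. ]
fresh_block 0.81 [214.8  60.2] [431.3 -36.5   0. ]
fresh_block 0.56 [26.7 98.2] [ 487.8 -340.     0. ]
```

View pics/w5c.png

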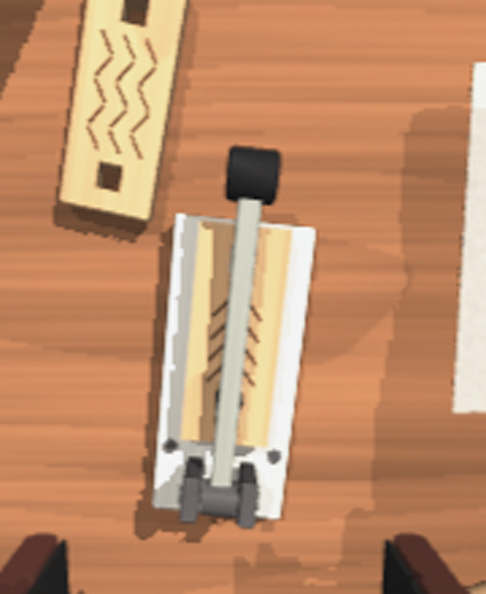

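The crop shows the bed-top corners at (177,214), (315,228), (281,520) and (153,506). The knob is at (253,175) and the hinge at (220,500). I fit the jig pose to these.

```bash
cat > jig.py <<'E'
from h import *
np.set_printoptions(precision=2,suppress=True)
o,im=grab("wrist")
px=lambda p:np.array(p)/2.7+[170,20]
C=[at(im,px(p),24,o)[:2] for p in [(177,214),(315,228),(281,520),(153,506)]];print(np.array(C))
M=np.array([(-64,-40),(-64,40),(111,40),(111,-40)],float)
C=np.array(C);A=M-M.mean(0);B=C-C.mean(0)
U,S,Vt=np.linalg.svd(A.T@B);Rr=(U@Vt).T
t=C.mean(0)-Rr@M.mean(0);print("jig",t,"yaw",np.degrees(np.arctan2(Rr[1,0],Rr[0,0])),"res",C-(M@Rr.T+t))
k=at(im,px((253,175)),66,o);h=at(im,px((220,500)),66,o);print(k,h,np.degrees(np.arctan2(*(h-k)[[1,0]])))
for p in [(-82,0),(88,0)]: print(Rr@p+t)
E
python3 jig.py; python3 -c "
from h import *
go(478,36,50,180)"
```

```text
[[490.86  -5.47]
 [498.47  72.69]
 [673.06  56.69]
 [663.75 -23.52]]
jig [558.15  27.43] yaw -5.683387687749755 res [[ 0.36  0.57]
 [ 0.04 -0.87]
 [ 0.5   0.45]
 [-0.89 -0.15]]
[475.5   35.72  66.  ] [646.81  18.66  66.  ] -5.687979187350055
[476.56  35.55]
[645.72  18.71]
t25.2 at [594.2  21.1 266.4] toolx ang 179.94 tilt [ 3.e-04 -1.e-04 -1.e+00] shift [2.325 0.295 4.327] w74.6 F [ 0.4 -0.5  0.8]
turn -0.0007
```

```bash
python3 - <<'E'
import numpy as np
t=np.linspace(0,1.87,13);x=-170*np.cos(t);z=170*np.sin(t)
print(np.c_[-np.diff(x)/50,-np.diff(z)/50].round(3).tolist())
E
```

```text
[[-0.041, -0.528], [-0.123, -0.515], [-0.201, -0.49], [-0.275, -0.453], [-0.341, -0.404], [-0.4, -0.347], [-0.449, -0.28], [-0.487, -0.207], [-0.513, -0.129], [-0.527, -0.048], [-0.528, 0.035], [-0.516, 0.116]]
```

>>> apply_moves(
  targets=[
    [0.1,[0.77,0.1,0.8],[0,0,0]],
    [0.1,[0.77,0.1,0.8],[0,0,0]],
    [0.1,[0.78,0.1,0.8],[0,0,0]],
    [0.1,[0,0,0.6],[0,0,0.063]],
    [0.1,[0,0,0],[0,0,0]],
  ],
)

```text
t: 25.82
ee_pos: [476.7, 36.7, 114.9]
orientation: [-0.154, -3.134, 0.001]
ft_force: [0.0, -0.1, -0.8]
width: 48.4
grasp_force: 0.0
```

```bash
python3 -c "
from h import *
go(476.6,35.5,45,174.32)
o,im=grab('wrist','k.png')"
```

```text
t25.8 at [476.7  36.7 114.9] toolx ang 174.36 tilt [-3.7e-03 -2.0e-04 -1.0e+00] shift [-0.006 -0.023  1.399] w48.4 F [ 0.  -0.1 -0.8]
turn 0.0004
```

View pics/k.png

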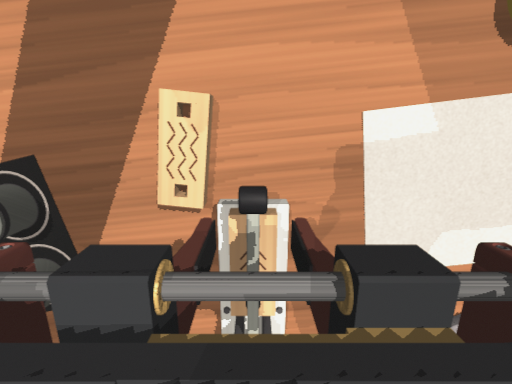

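The knob at (253,199) sits centred between the fingers. I lower and pinch it.

>>> apply_moves(
  targets=[
    [0.1,[0,-0.02,0.6],[0,0,0]],
    [0.1,[0,0,0.6],[0,0,0]],
    [0.1,[0,0,0.2],[0,0,0]],
    [-1,[0,0,0],[0,0,0]],
    [-1,[0,0,0],[0,0,0]],
    [-1,[0,0,0],[0,0,0]],
    [-1,[0,0,0],[0,0,0]],
  ],
)

```text
t: 26.75
ee_pos: [479.1, 36.0, 46.9]
orientation: [0.155, 3.136, 0.0]
ft_force: [0.5, -0.8, 0.8]
width: 25.2
grasp_force: 30.0
```

```bash
python3 -c "
from h import *
go(476.6,35.5,45,174.32)"
```

```text
t26.8 at [479.1  36.   46.9] toolx ang 174.35 tilt [ 0.0021 -0.     -1.    ] shift [ 0.05  -0.014  0.038] w25.2 F [ 0.5 -0.8  0.8]
turn 0.0003
```

>>> apply_moves(
  targets=[
    [-1,[-0.04,0,-0.53],[0,0,0]],
    [-1,[-0.12,0,-0.515],[0,0,0]],
    [-1,[-0.2,0,-0.49],[0,0,0]],
    [-1,[-0.275,0,-0.453],[0,0,0]],
    [-1,[-0.34,0,-0.405],[0,0,0]],
    [-1,[-0.4,0,-0.347],[0,0,0]],
  ],
)

```text
t: 27.5
ee_pos: [547.0, 29.2, 184.1]
orientation: [0.155, 3.138, 0.0]
ft_force: [-0.2, 0.4, -0.2]
width: 2.8
grasp_force: 0.0
```

>>> apply_moves(
  targets=[
    [-1,[-0.45,0,-0.28],[0,0,0]],
    [-1,[-0.487,0,-0.207],[0,0,0]],
    [-1,[-0.513,0,-0.129],[0,0,0]],
    [-1,[-0.527,0,-0.048],[0,0,0]],
    [-1,[-0.528,0,0.035],[0,0,0]],
    [-1,[-0.5,0,0.11],[0,0,0]],
    [-1,[0,0,0],[0,0,0]],
  ],
)

```text
t: 28.38
ee_pos: [696.5, 14.3, 208.3]
orientation: [-0.156, -3.137, -0.0]
ft_force: [-0.3, 0.8, -0.2]
width: 0.6
grasp_force: 0.0
```

```bash
cat > ang.py <<'E'
from h import *
o,_=pose();h=np.array([645.7,18.7,64]);p=o["ee_pos"]+[0,0,19]-h
y=np.radians(-5.68);x=p[0]*np.cos(y)+p[1]*np.sin(y);print("theta",np.arctan2(p[2],-x),np.hypot(x,p[2]));go(558,27,150,174.32)
E
python3 ang.py
```

```text
theta 1.873439783033775 171.0495633785315
t28.4 at [696.5  14.3 208.3] toolx ang 174.32 tilt [-1.e-03  1.e-04 -1.e+00] shift [ 2.78  -0.021  1.168] w0.6 F [-0.3  0.8 -0.2]
turn -0.0
```

The knob slipped out of the grip. I look for where the lever is now.

```bash
python3 - <<'E'
from h import *
P={}
for cam in ["scene","side"]:
    o,im=grab(cam,cam+"5.png")
    for p in ctrl.pinpoint("clamp_knob",cam)[:3]: print(cam,p["score"],p["xy"]); P.setdefault(cam,(p["xy"],ray(im,p["xy"])))
    i=im["pixels"]
    u,v=(230,130) if cam=="scene" else (205,80)
    cv2.imwrite("pics/%s5c.png"%cam,cv2.resize(i[v:v+150,u:u+150],None,fx=3,fy=3,interpolation=cv2.INTER_CUBIC))
# knob angle from ray intersect with jig xz plane through hinge
n=np.array([np.sin(np.radians(5.68)),np.cos(np.radians(5.68)),0]);h=np.array([645.7,18.7,64])
for cam,(xy,(c,d)) in P.items():
    q=c+d*((h-c)@n)/(d@n);r=q-h;print(cam,q,np.arctan2(r[2],-r[0]),np.linalg.norm(r))
a=cv2.imread("pics/scene5c.png");b=cv2.imread("pics/side5c.png")
cv2.imwrite("pics/both5.png",cv2.resize(np.hstack([a,b]),(800,400)))
E
```

```text
scene 0.65 [265.0, 170.1]
side 0.67 [247.4, 163.3]
side 0.49 [133.6, 165.6]
side 0.4 [299.4, 297.1]
scene [502.88427048  32.90455789 162.75439759] 0.6049857650193806 174.21404394238297
side [519.94440257  31.20774456 167.35355036] 0.6879290713886088 163.2570682442014
```

View pics/both5.png

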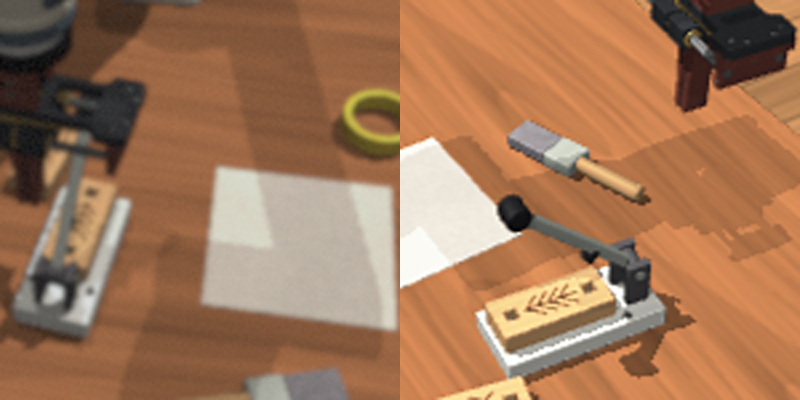

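The lever stopped at about 0.65 rad, with its knob at side px (513,213) of the right crop. I go back above it and re-grip.

>>> apply_moves(
  targets=[
    [0.1,[0.2,0,-0.9],[0,0,0]],
    [0.1,[0.8,0,-0.5],[0,0,0]],
    [0.1,[0.9,0,0],[0,0,0]],
    [0.1,[0.9,0,0],[0,0,0]],
    [0.1,[0.9,0,0.5],[0,0,0]],
    [0.1,[0,0,0],[0,0,0]],
  ],
)

```text
t: 29.32
ee_pos: [506.8, 32.9, 252.7]
orientation: [-0.154, -3.133, 0.001]
ft_force: [-0.3, 0.3, 1.2]
width: 48.2
grasp_force: 0.0
```

```bash
cat > knob.py <<'E'
from h import *
from scipy.optimize import minimize_scalar
o,im=grab("wrist")
y=np.radians(-5.68);ex=np.array([np.cos(y),np.sin(y),0]);h=np.array([645.7,18.7,64])
K=lambda t:h-170*np.cos(t)*ex+np.array([0,0,170*np.sin(t)])
for p in ctrl.pinpoint("clamp_knob","wrist")[:2]:
    c,d=ray(im,p["xy"],o);d/=np.linalg.norm(d)
    f=lambda t:np.linalg.norm(np.cross(K(t)-c,d))
    ts=np.linspace(0,1.95,400);v=[f(t) for t in ts];t=ts[np.argmin(v)]
    print(p["score"],p["xy"],"theta",t,"miss",min(v),K(t)); go(*(K(t)-[0,0,19]),174.32)
E
python3 knob.py
```

```text
0.97 [251.3, 209.3] theta 0.762406015037594 miss 1.4004459128673858 [523.36363234  30.86766544 181.41278067]
t29.4 at [512.2  32.8 255.1] toolx ang 174.35 tilt [ 1.8e-03  1.0e-04 -1.0e+00] shift [-0.222 -0.016  1.854] w48.1 F [0.7 0.7 1.1]
turn 0.0003
0.49 [254.5, 262.5] theta 1.0800751879699249 miss 1.8886156365985949 [565.9787996   26.62912945 213.93885124]
t29.4 at [512.2  32.8 255.1] toolx ang 174.35 tilt [ 1.8e-03  1.0e-04 -1.0e+00] shift [-1.08  -0.016  1.205] w48.1 F [0.7 0.7 1.1]
turn 0.0003
```

```bash
python3 knob.py | head -2
```

```text
0.55 [250.6, 203.8] theta 0.7672932330827068 miss 1.6566322989881614 [523.93609556  30.81072783 182.01221058]
t29.5 at [513.7  32.7 255.3] toolx ang 174.33 tilt [ 2.8e-03  1.0e-04 -1.0e+00] shift [-0.202 -0.018  1.847] w48.2 F [-0.1  1.   1.1]
```

>>> apply_moves(
  targets=[
    [0.1,[-0.16,-0.02,0.6],[0,0,0]],
    [0.1,[0,0,0.7],[0,0,0]],
    [0.1,[0,0,0.57],[0,0,0]],
    [-1,[0,0,0],[0,0,0]],
    [-1,[0,0,0],[0,0,0]],
    [-1,[0,0,0],[0,0,0]],
    [-1,[0,0,0],[0,0,0]],
    [-1,[0,0,0],[0,0,0]],
  ],
)

```text
t: 30.52
ee_pos: [520.2, 30.9, 161.2]
orientation: [0.155, 3.137, 0.0]
ft_force: [-0.4, -1.0, 0.4]
width: 1.8
grasp_force: 0.3
```

```bash
python3 ang.py; python3 - <<'E'
from h import *
P={}
n=np.array([np.sin(np.radians(5.68)),np.cos(np.radians(5.68)),0]);h=np.array([645.7,18.7,64])
o,im=grab("side","side6.png")
for p in ctrl.pinpoint("clamp_knob","side")[:3]:
    c,d=ray(im,p["xy"]);q=c+d*((h-c)@n)/(d@n);r=q-h;print(p["score"],p["xy"],q,np.arctan2(r[2],-r[0]),np.linalg.norm(r))
t=np.linspace(.74,1.87,9);x=-170*np.cos(t);z=170*np.sin(t)
print(np.c_[-np.diff(x)/50,-np.diff(z)/50].round(3).tolist())
E
```

```text
theta 0.7445192635769727 171.49745546068763
t30.5 at [520.2  30.9 161.2] toolx ang 174.33 tilt [ 0.001  0.    -1.   ] shift [-0.76  -0.002  0.225] w1.8 F [-0.4 -1.   0.4]
turn 0.0002
0.87 [246.9, 161.1] [518.77848177  31.3237079  175.00028381] 0.7185798525462156 169.0842772059935
[[-0.348, -0.331], [-0.391, -0.278], [-0.426, -0.221], [-0.453, -0.158], [-0.471, -0.093], [-0.479, -0.026], [-0.478, 0.042], [-0.467, 0.109]]
```

```bash
python3 - <<'E'
from h import *
i=cv2.imread("pics/side6.png");o,im=grab("wrist")
a=cv2.resize(i[90:240,190:340],(400,400),interpolation=cv2.INTER_CUBIC);b=cv2.resize(im["pixels"][130:280,180:330],(400,400),interpolation=cv2.INTER_CUBIC)
cv2.imwrite("pics/both6.png",np.hstack([a,b]))
E
python3 knob.py
```

```text
0.8 [255.4, 227.5] theta 0.7428571428571429 miss 1.393654633796184 [521.10313501  31.09249618 178.98716134]
t30.8 at [519.9  30.9 160.8] toolx ang 174.33 tilt [ 1.e-04  0.e+00 -1.e+00] shift [-0.024  0.006  0.016] w0.3 F [-0.1 -0.1  1.9]
turn 0.0001
0.57 [193.1, 111.8] theta 0.28345864661654135 miss 65.19396674710342 [483.28540239  34.85387578 111.54524983]
t30.8 at [519.9  30.9 160.8] toolx ang 174.33 tilt [ 1.e-04  0.e+00 -1.e+00] shift [0.736 0.006 1.365] w0.3 F [-0.1 -0.1  1.9]
turn 0.0001
```

View pics/both6.png

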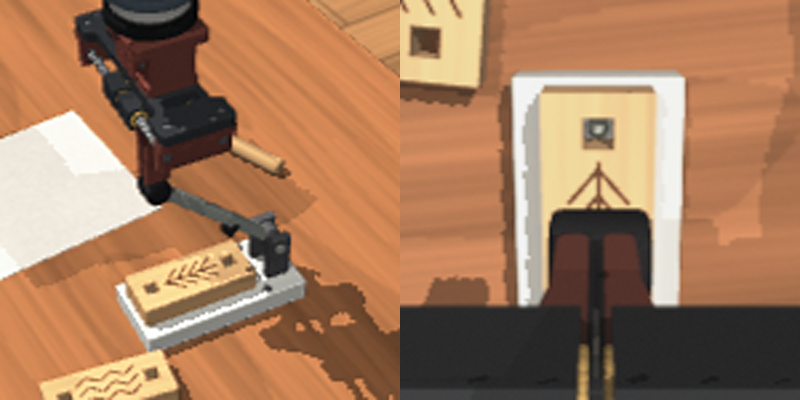

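The wrist view shows the shut fingertips in front of the knob (crop right, knob top edge at row 210). I project the TCP into both views to see how the two lie.

```bash
python3 - <<'E'
from h import *
o=ctrl.get_obs();im=ctrl.get_image("side");wi=ctrl.get_image("wrist")
def pj(im,p):
    K=np.array(im["camera_matrix"])
    if "view" in im: V=np.array(im["view"])
    else:
        W=np.eye(4);W[:3,:3]=R.from_rotvec(o["orientation"]).as_matrix();W[:3,3]=o["ee_pos"];V=np.linalg.inv(W@np.array(im["hand_eye"]))
    q=K@(V[:3,:3]@p+V[:3,3]);return (q[:2]/q[2]).round(1)
t=np.array(o["ee_pos"]);print("tcp",pj(im,t),pj(wi,t))
h=np.array([645.7,18.7,64]);ex=np.array([np.cos(-.0991),np.sin(-.0991),0])
print("hinge",pj(im,h))
for th in (.4,.5,.6,.65,.7,.75,.8):
    k=h-170*np.cos(th)*ex+[0,0,170*np.sin(th)];print(th,k.round(0),pj(im,k),pj(wi,k),pj(wi,k-13*ex))
print(ctrl.pinpoint("clamp_hinge","side")[:1],ctrl.pinpoint("clamp_knob","side")[:1],ctrl.pinpoint("clamp_knob","wrist")[:1])
m=max(ctrl.masks_of("clamp_knob","side"),key=lambda m:m["score"]);print(m["bbox"])
E
```

```text
tcp [247.5 165.4] [253.  217.4]
hinge [291.2 177.5]
0.4 [490.  34. 130.] [236.4 178.2] [253.4 171. ] [253.4 155.4]
0.5 [497.  33. 146.] [239.  172.7] [253.4 183.6] [253.4 167.3]
0.6 [506.  33. 160.] [242.2 167.3] [253.4 199.5] [253.4 182.5]
0.65 [511.  32. 167.] [244.  164.6] [253.4 208.7] [253.4 191.3]
0.7 [516.  32. 174.] [246.  161.9] [253.4 218.7] [253.4 201.1]
0.75 [522.  31. 180.] [248.1 159.2] [253.4 229.5] [253.4 211.7]
0.8 [528.  30. 186.] [250.3 156.6] [253.4 241.2] [253.4 223.1]
[] [{'xy': [247.5, 159.2], 'score': 0.61}] [{'xy': [258.7, 228.4], 'score': 0.55}]
[239.6, 157.1, 292.0, 180.1]
```

>>> apply_moves(
  targets=[
    [0.2,[0,0,0],[0,0,0]],
    [0.2,[0,0,0],[0,0,0]],
    [0.2,[0,0,0],[0,0,0]],
    [0.2,[0,0,-0.9],[0,0,0]],
    [0.2,[0,0,-0.9],[0,0,0]],
    [0.2,[0,0,0],[0,0,0]],
  ],
)

```text
t: 31.82
ee_pos: [522.2, 30.9, 254.0]
orientation: [0.155, 3.131, 0.001]
ft_force: [0.5, 0.2, -0.3]
width: 52.4
grasp_force: 0.0
```

```bash
sleep 0; python3 - <<'E'
from h import *
o,im=grab("wrist");s=ctrl.get_image("side")
print(o["ee_pos"],ctrl.pinpoint("clamp_knob","side")[:1],ctrl.pinpoint("clamp_knob","wrist")[:1])
a=cv2.resize(s["pixels"][70:220,190:340],(400,400),interpolation=cv2.INTER_CUBIC);b=cv2.resize(im["pixels"][100:300,156:356],(400,400),interpolation=cv2.INTER_CUBIC)
cv2.imwrite("pics/both7.png",np.hstack([a,b]))
E
python3 knob.py
```

```text
[522.17347017  30.93920448 253.98570541] [{'xy': [245.5, 162.8], 'score': 0.89}] [{'xy': [255.6, 190.0], 'score': 0.9}]
0.68 [252.6, 191.9] theta 0.7135338345864661 miss 0.9204068498229525 [517.80193068  31.4208364  175.26663554]
t32.1 at [519.   30.8 249.2] toolx ang 174.33 tilt [-2.7e-03 -1.0e-04 -1.0e+00] shift [0.02  0.01  1.859] w52.6 F [0.2 0.8 0.1]
turn 0.0002
0.55 [254.9, 195.2] theta 0.73796992481203 miss 1.4157954146874003 [520.54541706  31.14796722 178.37385401]
t32.1 at [519.   30.8 249.2] toolx ang 174.33 tilt [-2.7e-03 -1.0e-04 -1.0e+00] shift [-0.035  0.01   1.796] w52.6 F [0.2 0.8 0.1]
turn 0.0002
```

View pics/both7.png

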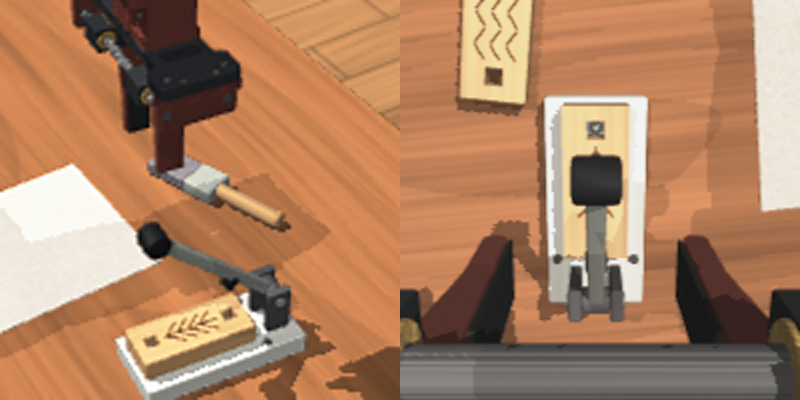

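The lever is at about 0.7 rad; the knob shows at right-crop (597,180). Pinching is unreliable here, so I push the knob open with shut fingers from its -x side.

>>> apply_moves(
  targets=[
    [-1,[0.6,0,0],[0,0,0]],
    [-1,[0.6,0,0],[0,0,0]],
    [-1,[0,0,0.8],[0,0,0]],
    [-1,[0,0,0.8],[0,0,0]],
    [-1,[0,0,0.65],[0,0,0]],
    [-1,[0,0,0],[0,0,0]],
  ],
)

```text
t: 32.88
ee_pos: [457.6, 36.7, 135.6]
orientation: [-0.155, -3.131, 0.001]
ft_force: [-0.2, -0.1, 0.6]
width: 0.5
grasp_force: 0.0
```

>>> apply_moves(
  targets=[
    [-1,[-0.3,0,0],[0,0,0]],
    [-1,[-0.3,0,0],[0,0,0]],
    [-1,[-0.3,0,-0.2],[0,0,0]],
    [-1,[-0.3,0,-0.25],[0,0,0]],
    [-1,[-0.3,0,-0.25],[0,0,0]],
    [-1,[0,0,0],[0,0,0]],
  ],
)

```text
t: 33.62
ee_pos: [537.6, 29.2, 175.0]
orientation: [0.156, 3.133, 0.001]
ft_force: [0.1, 0.4, -0.2]
width: 0.4
grasp_force: 0.0
```

```bash
python3 ang.py; python3 knob.py
```

```text
theta 0.8747998549229827 169.38076885828247
t33.6 at [537.6  29.2 175. ] toolx ang 174.31 tilt [ 4.6e-03  1.0e-04 -1.0e+00] shift [-0.408 -0.005  0.502] w0.4 F [ 0.1  0.4 -0.2]
turn -0.0001
0.6 [198.0, 94.0] theta 0.3078947368421053 miss 61.62852847096808 [484.48989132  34.73407642 115.51901835]
t33.7 at [535.3  29.3 173.4] toolx ang 174.32 tilt [ 0.0012  0.     -1.    ] shift [1.025 0.008 1.537] w0.7 F [-0.1  0.5 -0.4]
turn 0.0
```

>>> apply_moves(
  targets=[
    [-1,[-0.46,0,-0.24],[0,0,0]],
    [-1,[-0.46,0,-0.2],[0,0,0]],
    [-1,[-0.46,0,-0.12],[0,0,0]],
    [-1,[-0.46,0,-0.06],[0,0,0]],
    [-1,[-0.46,0,0],[0,0,0]],
    [-1,[-0.44,0,0.06],[0,0,0]],
    [-1,[0,0,0],[0,0,0]],
  ],
)

```text
t: 34.6
ee_pos: [671.3, 15.7, 200.0]
orientation: [-0.156, -3.137, 0.0]
ft_force: [-0.2, 0.1, 0.2]
width: 0.3
grasp_force: 0.0
```

```bash
python3 ang.py; python3 - <<'E'
from h import *
s=ctrl.get_image("side")
print(ctrl.pinpoint("clamp_knob","side")[:2])
n=np.array([np.sin(np.radians(5.68)),np.cos(np.radians(5.68)),0]);h=np.array([645.7,18.7,64])
for p in ctrl.pinpoint("clamp_knob","side")[:2]:
    c,d=ray(s,p["xy"]);q=c+d*((h-c)@n)/(d@n);r=q-h;print(p["score"],q,np.arctan2(r[2],-r[0]),np.linalg.norm(r))
cv2.imwrite("pics/s8.png",cv2.resize(s["pixels"][70:220,190:340],(400,400),interpolation=cv2.INTER_CUBIC))
E
```

```text
theta 1.7354949394478583 157.16093648072595
t34.6 at [671.3  15.7 200. ] toolx ang 174.32 tilt [-0.001 -0.    -1.   ] shift [ 2.276 -0.     1.003] w0.3 F [-0.2  0.1  0.2]
turn 0.0
[{'xy': [311.1, 124.6], 'score': 0.75}]
0.75 [689.89483296  14.30434929 224.95588935] 1.8387695112214413 166.97096550447276
```

View pics/s8.png

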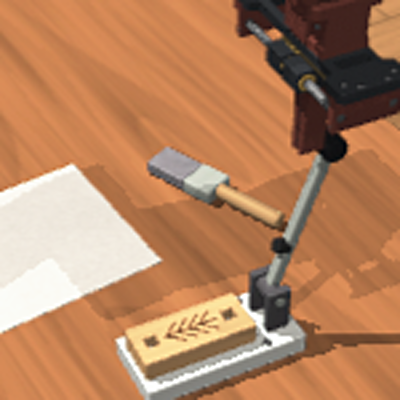

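The lever stands open at about 1.85 rad, with its knob at crop (332,148). Next is the used block.

>>> apply_moves(
  targets=[
    [-1,[0.76,0,0],[0,0,0]],
    [0.6,[0.76,0,0],[0,0,0]],
    [0.6,[0.76,0,0.4],[0,0,0]],
    [0.6,[0,0,0.9],[0,0,0]],
    [0.6,[0,0,0.6],[0,0,0]],
    [0.6,[0,0,0],[0,0,0]],
  ],
)

```text
t: 35.5
ee_pos: [555.2, 27.2, 104.7]
orientation: [-0.155, -3.133, 0.0]
ft_force: [0.0, 0.3, 0.8]
width: 47.2
grasp_force: 0.0
```

```bash
python3 -c "
from h import *
go(558.2,27.4,28,174.32)"; python3 look.py u.png used_block=24 seat
```

```text
t35.5 at [555.2  27.2 104.7] toolx ang 174.34 tilt [-4.3e-03 -1.0e-04 -1.0e+00] shift [-0.065  0.012  1.533] w47.2 F [0.  0.3 0.8]
turn 0.0002
t35.5 at [555.2  27.2 104.7] toolx ang 174.34 tilt [-0. -0. -1.] shift [ 1.5  4.3 -3.9] w47.2 F [0.  0.3 0.8]
turn -0.0629
(array([486.5,  34.1, 298.9]), array([ 0.2, -0. , -1. ]))
used_block 0.87 [250.4 193.2] [556.9  24.2  24. ]
```

>>> apply_moves(
  targets=[
    [0.6,[-0.02,0,0],[0,0,0]],
    [0.6,[0,0,0],[0,0,0]],
    [0.6,[0,0,0.7],[0,0,0]],
    [0.6,[0,0,0.6],[0,0,0]],
    [0.6,[0,0,0.2],[0,0,0]],
    [0.6,[0,0,0],[0,0,0]],
  ],
)

```text
t: 36.4
ee_pos: [558.7, 27.0, 31.1]
orientation: [-0.155, -3.137, 0.0]
ft_force: [0.4, -0.1, 0.8]
width: 70.5
grasp_force: 0.0
```

```bash
python3 -c "
from h import *
go(558.2,27.4,27.5,174.32)"
```

```text
t36.4 at [558.7  27.   31.1] toolx ang 174.33 tilt [-6.e-04 -0.e+00 -1.e+00] shift [0.01  0.007 0.072] w70.5 F [ 0.4 -0.1  0.8]
turn 0.0001
```

>>> apply_moves(
  targets=[
    [-1,[0,0,0],[0,0,0]],
    [-1,[0,0,0],[0,0,0]],
    [-1,[0,0,0],[0,0,0]],
    [-1,[0,0,0],[0,0,0]],
    [-1,[0,0,0],[0,0,0]],
  ],
)

```text
t: 37.02
ee_pos: [558.7, 27.0, 31.2]
orientation: [0.155, 3.138, 0.0]
ft_force: [-0.7, 0.6, -0.4]
width: 23.7
grasp_force: 0.0
```

```bash
python3 - <<'E'
from h import *
go(558.2,27.4,27.5,174.32)
s=ctrl.get_image("side");o,w=grab("wrist")
for n in("used_block","seat"): print(n,[(p["score"],p["xy"]) for p in ctrl.pinpoint(n,"side")[:2]],[(p["score"],p["xy"]) for p in ctrl.pinpoint(n,"wrist")[:2]])
a=cv2.resize(s["pixels"][120:240,210:330],(400,400),interpolation=cv2.INTER_CUBIC);b=cv2.resize(w["pixels"][100:300,156:356],(400,400),interpolation=cv2.INTER_CUBIC)
cv2.imwrite("pics/both9.png",np.hstack([a,b]))
E
```

```text
t37.0 at [558.7  27.   31.2] toolx ang 174.33 tilt [ 1.e-04  0.e+00 -1.e+00] shift [0.011 0.007 0.075] w23.7 F [-0.7  0.6 -0.4]
turn 0.0001
used_block [(0.65, [259.4, 197.9])] [(0.62, [251.4, 214.1])]
seat [(0.79, [259.3, 199.7])] []
```

View pics/both9.png

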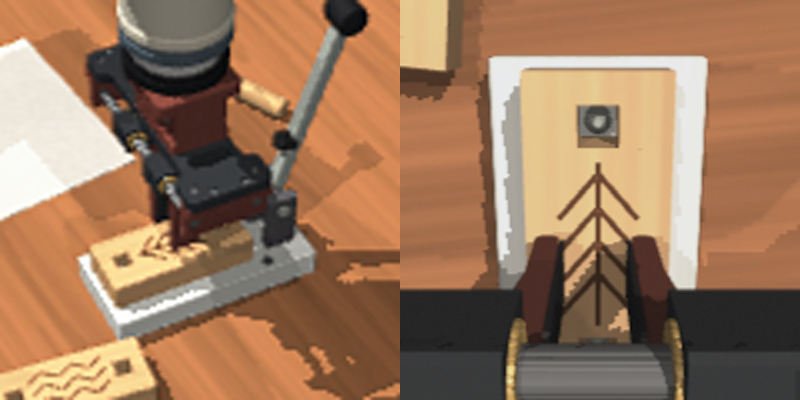

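The shut-in fingers stand above the block top although the TCP reads 31 mm. So the physical tips sit well above the TCP when part open. I reopen and probe down to the bed by force.

>>> apply_moves(
  targets=[
    [0.4,[0,0,0],[0,0,0]],
    [0.4,[0,0,0],[0,0,0]],
    [0.4,[0,0,0],[0,0,0]],
    [0.4,[0,0,0],[0,0,0]],
    [0.4,[0,0,0.06],[0,0,0]],
    [0.4,[0,0,0.06],[0,0,0]],
  ],
)

```text
t: 38.08
ee_pos: [558.7, 27.0, 24.9]
orientation: [0.155, 3.138, 0.0]
ft_force: [-0.3, -0.9, 0.1]
width: 58.2
grasp_force: 0.0
```

>>> apply_moves(
  targets=[
    [0.4,[0,0,0.04],[0,0,0]],
    [0.4,[0,0,0.04],[0,0,0]],
  ],
)

```text
t: 38.33
ee_pos: [558.6, 27.0, 20.9]
orientation: [-0.155, -3.138, 0.0]
ft_force: [1.0, -0.1, -0.0]
width: 61.4
grasp_force: 0.0
```

>>> apply_moves(
  targets=[
    [0.4,[0,0,0.04],[0,0,0]],
    [0.4,[0,0,0.04],[0,0,0]],
    [0.4,[0,0,0.04],[0,0,0]],
  ],
)

```text
t: 38.7
ee_pos: [558.7, 27.0, 15.0]
orientation: [-0.155, -3.138, 0.0]
ft_force: [0.5, -0.5, -0.2]
width: 61.7
grasp_force: 0.0
```

>>> apply_moves(
  targets=[
    [-1,[0,0,0],[0,0,0]],
    [-1,[0,0,0],[0,0,0]],
    [-1,[0,0,0],[0,0,0]],
  ],
)

```text
t: 39.08
ee_pos: [558.6, 27.0, 15.1]
orientation: [-0.155, -3.138, 0.0]
ft_force: [0.4, 0.1, 0.1]
width: 48.8
grasp_force: 30.0
```

>>> apply_moves(
  targets=[
    [0.4,[0,0,0],[0,0,0]],
    [0.4,[0,0,0],[0,0,0]],
    [0.4,[0,0,0.04],[0,0,0]],
    [0.4,[0,0,0.04],[0,0,0]],
    [0.4,[0,0,0],[0,0,0]],
  ],
)

```text
t: 39.7
ee_pos: [558.5, 27.0, 10.9]
orientation: [-0.155, -3.137, 0.0]
ft_force: [0.2, 0.9, -0.4]
width: 61.8
grasp_force: 0.0
```

>>> apply_moves(
  targets=[
    [0.4,[0,0,0.04],[0,0,0]],
    [0.4,[0,0,0.04],[0,0,0]],
    [0.4,[0,0,0],[0,0,0]],
  ],
)

```text
t: 40.08
ee_pos: [558.5, 27.0, 6.9]
orientation: [-0.155, -3.137, 0.0]
ft_force: [-0.3, -0.3, -0.4]
width: 61.6
grasp_force: 0.0
```

The tips are at least 17 mm above the TCP reading. I grip with the TCP at 10 and lift.

>>> apply_moves(
  targets=[
    [0.4,[0,0,-0.06],[0,0,0]],
    [-1,[0,0,0],[0,0,0]],
    [-1,[0,0,0],[0,0,0]],
    [-1,[0,0,0],[0,0,0]],
    [-1,[0,0,0],[0,0,0]],
    [-1,[0,0,-0.3],[0,0,0]],
    [-1,[0,0,-0.4],[0,0,0]],
  ],
)

```text
t: 40.95
ee_pos: [558.1, 27.0, 45.6]
orientation: [-0.155, -3.136, 0.0]
ft_force: [-0.1, 0.1, -1.0]
width: 49.5
grasp_force: 30.0
```

>>> apply_moves(
  targets=[
    [-1,[0,0,-0.6],[0,0,0]],
    [-1,[0,0,-0.6],[0,0,0]],
    [-1,[0,0,0],[0,0,0]],
  ],
)

```text
t: 41.32
ee_pos: [560.5, 27.1, 107.7]
orientation: [0.155, 3.133, 0.001]
ft_force: [0.9, -1.1, -0.6]
width: 49.9
grasp_force: 30.0
```

```bash
python3 -c "
from h import *
go(503,267,-13.5,174.32)"
```

```text
t41.3 at [560.5  27.1 107.7] toolx ang 174.33 tilt [ 5.e-03  1.e-04 -1.e+00] shift [1.63 4.66 2.42] w49.9 F [ 0.9 -1.1 -0.6]
turn 0.0001
```

>>> apply_moves(
  targets=[
    [-1,[0.27,0.78,0],[0,0,0]],
    [-1,[0.27,0.78,0],[0,0,0]],
    [-1,[0.27,0.78,0],[0,0,0]],
    [-1,[0.27,0.78,0],[0,0,0]],
    [-1,[0.27,0.78,0],[0,0,0]],
    [-1,[0.27,0.76,0.2],[0,0,0]],
    [-1,[0,0,0.7],[0,0,0]],
    [-1,[0,0,0.7],[0,0,0]],
  ],
)

```text
t: 42.32
ee_pos: [500.2, 267.3, 23.5]
orientation: [-0.153, -3.137, 0.0]
ft_force: [-0.5, -0.3, -1.5]
width: 49.4
grasp_force: 30.0
```

>>> apply_moves(
  targets=[
    [-1,[0,0,0.4],[0,0,0]],
    [-1,[0,0,0.2],[0,0,0]],
    [-1,[0,0,0.1],[0,0,0]],
    [-1,[0,0,0.04],[0,0,0]],
    [-1,[0,0,0],[0,0,0]],
  ],
)

```text
t: 42.95
ee_pos: [501.6, 267.0, -11.2]
orientation: [0.155, 3.137, 0.001]
ft_force: [-1.1, -0.6, -0.6]
width: 49.5
grasp_force: 30.0
```

```bash
python3 -c "
from h import *
go(503,267,-14,174.32)"
```

```text
t43.0 at [501.6 267.  -11.2] toolx ang 174.33 tilt [ 1.e-03  5.e-04 -1.e+00] shift [-0.028  0.002  0.055] w49.5 F [-1.1 -0.6 -0.6]
turn 0.0001
```

>>> apply_moves(
  targets=[
    [-1,[0,0,0.05],[0,0,0]],
    [-1,[0,0,0],[0,0,0]],
    [0.6,[0,0,0],[0,0,0]],
    [0.6,[0,0,0],[0,0,0]],
    [0.6,[0,0,0],[0,0,0]],
    [0.6,[0,0,-0.6],[0,0,0]],
    [0.6,[0,0,-0.9],[0,0,0]],
    [0.6,[0,-0.5,-0.9],[0,0,0]],
  ],
)

```text
t: 43.95
ee_pos: [498.7, 242.7, 106.7]
orientation: [0.153, 3.138, 0.0]
ft_force: [0.2, 0.3, 0.1]
width: 70.1
grasp_force: 0.0
```

>>> apply_moves(
  targets=[
    [0.6,[0,-0.9,-0.7],[0,0,0]],
    [0.6,[0,-0.9,-0.6],[0,0,0]],
    [0.6,[0,-0.9,-0.6],[0,0,0]],
    [0.6,[0,-1,0],[0,0,0]],
    [0.6,[0,-1,0],[0,0,0]],
    [0.6,[0,-0.87,0],[0,0,0]],
    [0.6,[0,0,0],[0,0,0.064]],
    [0.6,[0,0,0],[0,0,0]],
  ],
)

```text
t: 44.95
ee_pos: [470.9, -35.6, 200.6]
orientation: [-0.313, -3.126, -0.0]
ft_force: [0.4, -0.4, 1.1]
width: 70.3
grasp_force: 0.0
```

```bash
cat > fb.py <<'E'
from h import *
o,im=grab("wrist","fb%d.png"%(10*ctrl.get_obs()["t"]))
for p in ctrl.pinpoint("fresh_block","wrist")[:2]: print(p["score"],p["xy"],at(im,p["xy"],0,o).round(1))
for m in ctrl.masks_of("fresh_block","wrist")[:2]:
    r=m["region"];print("mask",m["score"],m["bbox"])
    # holes: dark pixels enclosed by hull
    c,_=cv2.findContours(r.astype(np.uint8),0,1);c=cv2.convexHull(max(c,key=cv2.contourArea));f=np.zeros(r.shape,np.uint8);cv2.fillConvexPoly(f,c,1)
    f=cv2.erode(f,np.ones((7,7)));g=cv2.cvtColor(im["pixels"],cv2.COLOR_BGR2GRAY);d=((g<95)&(f>0)).astype(np.uint8)
    n,l,s,ce=cv2.connectedComponentsWithStats(d)
    H=[]
    for k in range(1,n):
        if s[k,4]>60: H.append(at(im,ce[k],24,o)[:2]);print("hole?",s[k],ce[k].round(1),H[-1].round(1))
    P=np.array([at(im,q,24,o)[:2] for q in c[:,0].astype(float)],np.float32);print(cv2.minAreaRect(P))
E
python3 fb.py; python3 -c "
from h import *
go(430,-35,50,168.6)"
```

```text
0.83 [247.8, 144.3] [431.3 -35.2   0. ]
0.54 [60.2, 222.4] [ 490.6 -344.4    0. ]
mask 0.78 [230.4, 96.4, 268.4, 187.4]
hole? [244 107  10  10  96] [248.3 111.4] [388.1 -25.1]
((429.4380187988281, -32.27717208862305), (50.452762603759766, 119.9641342163086), 79.10843658447266)
t45.1 at [471.1 -34.7 200.6] toolx ang 168.71 tilt [-1.e-04  0.e+00 -1.e+00] shift [ 0.804 -0.166  3.011] w70.1 F [ 0.1 -0.3 -0.5]
turn 0.0012
```

>>> apply_moves(
  targets=[
    [0.6,[0.41,-0.06,0.7],[0,0,0]],
    [0.6,[0.41,-0.06,0.7],[0,0,0]],
    [0.6,[0,0,0.9],[0,0,0]],
    [0.6,[0,0,0.9],[0,0,0]],
    [0.6,[0,0,0.5],[0,0,0]],
    [0.6,[0,0,0.3],[0,0,0]],
    [0.6,[0,0,0.2],[0,0,0]],
    [0.6,[0,0,0],[0,0,0]],
  ],
)

```text
t: 46.1
ee_pos: [429.9, -32.8, -9.4]
orientation: [-0.312, -3.126, 0.0]
ft_force: [0.0, 0.4, 0.1]
width: 70.6
grasp_force: 0.0
```

```bash
python3 -c "
from h import *
go(429.5,-32.8,-13,168.8)"
```

```text
t46.1 at [429.9 -32.8  -9.4] toolx ang 168.60 tilt [-1.e-04  0.e+00 -1.e+00] shift [ 0.007 -0.002  0.071] w70.6 F [0.  0.4 0.1]
turn -0.0022
```

>>> apply_moves(
  targets=[
    [0.6,[0,0,0.05],[0,0,0]],
    [-1,[0,0,0],[0,0,0]],
    [-1,[0,0,0],[0,0,0]],
    [-1,[0,0,0],[0,0,0]],
    [-1,[0,0,0],[0,0,0]],
    [-1,[0,0,0],[0,0,0]],
    [-1,[0,0,-0.4],[0,0,0]],
    [-1,[0,0,-0.7],[0,0,0]],
  ],
)

```text
t: 47.1
ee_pos: [428.5, -32.8, 42.8]
orientation: [-0.312, -3.123, -0.0]
ft_force: [1.0, -0.1, -1.9]
width: 49.4
grasp_force: 30.0
```

>>> apply_moves(
  targets=[
    [-1,[0,0,-0.7],[0,0,0]],
    [-1,[0,0,-0.4],[0,0,0]],
    [-1,[0,0,0],[0,0,-0.0603]],
    [-1,[0,0,0],[0,0,0]],
  ],
)

```text
t: 47.6
ee_pos: [429.6, -32.9, 98.2]
orientation: [0.166, 3.137, -0.0]
ft_force: [-1.7, 0.5, -1.1]
width: 49.5
grasp_force: 30.0
```

```bash
python3 -c "
from h import *
go(558.2,27.4,80,174.32)
o,im=grab('wrist','held.png')
g=cv2.cvtColor(im['pixels'],cv2.COLOR_BGR2GRAY)
m=[m for m in ctrl.masks_of('fresh_block','wrist')][:2]
for a in m: print(a['score'],a['bbox'])
M=R.from_rotvec(o['orientation']).as_matrix()
for p in ctrl.pinpoint('fresh_block','wrist')[:2]: print(p['score'],p['xy'])
cv2.imwrite('pics/heldc.png',cv2.resize(im['pixels'][90:290,156:356],(600,600),interpolation=cv2.INTER_CUBIC))
"
```

```text
t47.6 at [429.6 -32.9  98.2] toolx ang 173.96 tilt [ 2.e-04 -0.e+00 -1.e+00] shift [-2.431  1.47   0.365] w49.5 F [-1.7  0.5 -1.1]
turn -0.004
0.97 [210.3, 137.8, 298.2, 315.8]
0.58 [251.9, 221.3]
```

View pics/heldc.png

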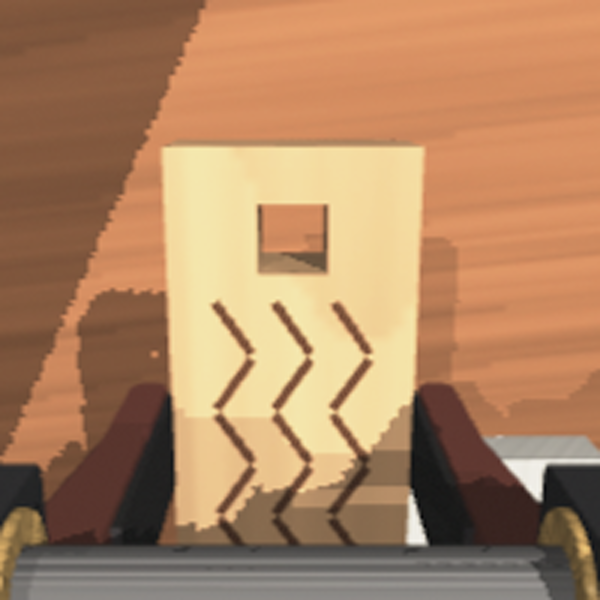

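The fresh block is held square and level. Its far hole centre is at crop (293,238) and its end edge at row 145. I compute its offset in the tool frame.

```bash
python3 - <<'E'
from h import *
o,im=grab("wrist");M=R.from_rotvec(o["orientation"]).as_matrix();t=np.array(o["ee_pos"])
px=lambda p:np.array(p)/3.0+[156,90]
for h in (32,36,40):
    f=lambda p:(M.T@(at(im,px(p),t[2]+h,o)-t)).round(1)
    print(h,"hole",f((293,238)),"holeL/R",f((258,238))[1],f((328,238))[1],"end L,R",f((163,147)),f((425,147)),"w@238",f((165,238)),f((424,238)))
f=lambda p:(M.T@(at(im,px(p),t[2]+36,o)-t))
a=f((163,147));b=f((425,147));e=(a+b)/2;print("end->centre x",e[0]-60,"hole->",f((293,238))[0]-42)
go(558.2,27.4,80,174.32)
E
```

```text
32 hole [ 42.3   0.4 -32. ] holeL/R -6.6 7.5 end L,R [ 60.2 -25.  -31.9] [ 60.2  26.2 -31.9] w@238 [ 42.3 -25.3 -32. ] [ 42.3  26.8 -32. ]
36 hole [ 42.9   0.4 -36. ] holeL/R -6.5 7.3 end L,R [ 60.5 -24.4 -35.9] [ 60.5  25.6 -35.9] w@238 [ 42.9 -24.7 -36. ] [ 42.9  26.1 -36. ]
40 hole [ 43.6   0.4 -40. ] holeL/R -6.3 7.1 end L,R [ 60.7 -23.8 -39.9] [ 60.7  24.9 -39.9] w@238 [ 43.6 -24.1 -40. ] [ 43.6  25.5 -40. ]
end->centre x 0.4826113482514245 hole-> 0.9411325389152054
t47.8 at [429.4 -32.9  97.7] toolx ang 173.92 tilt [-1.e-03  1.e-04 -1.e+00] shift [-2.435  1.472  0.352] w49.6 F [ 0.4 -0.1 -0.9]
turn -0.0044
```

>>> apply_moves(
  targets=[
    [-1,[0,0,0],[0,0,-0.0044]],
    [-1,[-0.62,0.36,0],[0,0,0]],
    [-1,[-0.62,0.36,0],[0,0,0]],
    [-1,[-0.62,0.36,0],[0,0,0]],
    [-1,[-0.6,0.37,0],[0,0,0]],
    [-1,[0,0,0.5],[0,0,0]],
    [-1,[0,0,0.4],[0,0,0]],
    [-1,[0,0,0],[0,0,0]],
  ],
)

```text
t: 48.8
ee_pos: [557.7, 27.3, 51.5]
orientation: [-0.153, -3.134, 0.0]
ft_force: [-0.3, -0.1, -1.7]
width: 49.1
grasp_force: 30.0
```

>>> apply_moves(
  targets=[
    [-1,[0,0,0],[0,0,0]],
    [-1,[0,0,0],[0,0,0]],
  ],
)

```text
t: 49.05
ee_pos: [559.9, 27.2, 54.0]
orientation: [0.154, 3.136, 0.0]
ft_force: [0.2, 0.2, -0.6]
width: 49.7
grasp_force: 30.0
```

```bash
python3 - <<'E'
from h import *
go(558.9,27.0,12,174.32)
o,im=grab("wrist","pre.png")
g=im["pixels"];x=g[110:220,200:310]
cv2.imwrite("pics/prec.png",cv2.resize(x,(600,600),interpolation=cv2.INTER_CUBIC))
def pj(p):
    W=np.eye(4);W[:3,:3]=R.from_rotvec(o["orientation"]).as_matrix();W[:3,3]=o["ee_pos"];V=np.linalg.inv(W@np.array(im["hand_eye"]))
    q=np.array(im["camera_matrix"])@(V[:3,:3]@p+V[:3,3]);return q[:2]/q[2]
y=np.radians(-5.68);pk=np.array([558.2-42*np.cos(y),27.4-42*np.sin(y),40.])
print("peg tip expected",pj(pk),((pj(pk)-[200,110])*600/110).round(0))
E
```

```text
t49.0 at [559.9  27.2  54. ] toolx ang 174.39 tilt [ 0.0015  0.     -1.    ] shift [ 0.021 -0.006  0.84 ] w49.7 F [ 0.2  0.2 -0.6]
turn 0.0007
peg tip expected [253.11197749 157.27145864] [290. 258.]
```

View pics/prec.png

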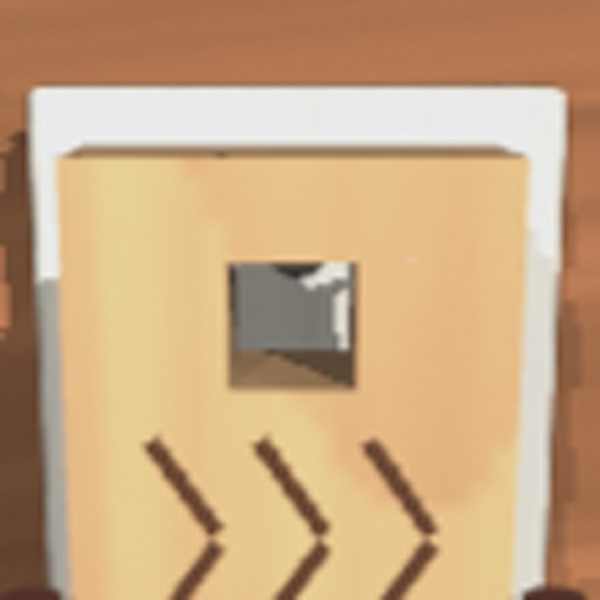

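Through the hole the dark peg tip shows at crop (297,268), against an expected (290,258). The bed's end edge runs from (30,88) to (567,88). A quick check against that edge follows.

```bash
python3 - <<'E'
from h import *
o,im=grab("wrist");M=R.from_rotvec(o["orientation"]).as_matrix();t=np.array(o["ee_pos"])
px=lambda p:np.array(p)*110/600+[200,110]
T=lambda p,z:(M.T@(at(im,px(p),z,o)-t))
print("bed",T((30,88),24),T((567,88),24)); print("peg",T((297,268),40)); print("block",T((58,155),t[2]+36),T((527,155),t[2]+36),"hole",T((293,325),t[2]+36))
go(558.9,27.0,12,174.32)
E
```

```text
bed [ 66.656237   -38.05502412  29.91080869] [66.67406187 40.85299737 29.92294409]
peg [42.31842753  1.13472657 13.95290875]
block [ 60.81238306 -24.18825924 -36.09391451] [ 60.82307544  24.95590345 -36.08635594] hole [ 42.80934949   0.4509598  -36.06342979]
t49.1 at [559.8  27.2  53.9] toolx ang 174.39 tilt [ 0.0014  0.     -1.    ] shift [ 0.018 -0.006  0.838] w49.4 F [ 0.8 -0.4 -1.8]
turn 0.0008
```

>>> apply_moves(
  targets=[
    [-1,[0.026,0.01,0.1],[0,0,0]],
    [-1,[0,0,0.2],[0,0,0]],
    [-1,[0,0,0.15],[0,0,0]],
    [-1,[0,0,0.1],[0,0,0]],
    [-1,[0,0,0],[0,0,0]],
  ],
)

```text
t: 49.78
ee_pos: [557.6, 27.8, 25.0]
orientation: [-0.154, -3.137, 0.0]
ft_force: [-0.2, -0.1, -2.3]
width: 49.5
grasp_force: 30.0
```

>>> apply_moves(
  targets=[
    [-1,[0,0,0.08],[0,0,0]],
    [-1,[0,0,0.08],[0,0,0]],
    [-1,[0,0,0.06],[0,0,0]],
    [-1,[0,0,0],[0,0,0]],
  ],
)

```text
t: 50.28
ee_pos: [557.8, 27.9, 14.4]
orientation: [-0.154, -3.137, 0.0]
ft_force: [-0.1, -0.2, 0.1]
width: 49.6
grasp_force: 30.0
```

```bash
python3 -c "
from h import *
go(558.9,27.0,12,174.32);print(ctrl.get_obs()['moment'])"
```

```text
t50.3 at [557.8  27.9  14.4] toolx ang 174.40 tilt [-5.e-04 -0.e+00 -1.e+00] shift [-0.024 -0.015  0.047] w49.6 F [-0.1 -0.2  0.1]
turn 0.0008
[ 0.02998019 -0.03777825 -0.03520497]
```

>>> apply_moves(
  targets=[
    [-1,[0,0,0.03],[0,0,0]],
    [-1,[0,0,0.02],[0,0,0]],
    [-1,[0,0,0],[0,0,0]],
  ],
)

```text
t: 50.65
ee_pos: [558.1, 27.9, 12.5]
orientation: [0.154, 3.138, 0.0]
ft_force: [-0.9, 0.1, 3.5]
width: 49.5
grasp_force: 30.0
```

>>> apply_moves(
  targets=[
    [0.6,[0,0,0],[0,0,0]],
    [0.6,[0,0,0],[0,0,0]],
    [0.6,[0,0,0],[0,0,0]],
    [0.6,[0,0,-0.5],[0,0,0]],
    [0.6,[0,0,-0.9],[0,0,0]],
    [0.6,[0,0,-0.9],[0,0,0]],
    [0.6,[0,0,-0.5],[0,0,0]],
    [0.6,[0,0,0],[0,0,0]],
  ],
)

```text
t: 51.65
ee_pos: [559.5, 27.9, 154.1]
orientation: [0.153, 3.134, 0.001]
ft_force: [0.6, 0.2, -0.5]
width: 70.6
grasp_force: 0.0
```

```bash
python3 - <<'E'
from h import *
go(558.2,27.4,150,174.32)
o,im=grab("wrist","seat.png")
for n,z in(("fresh_block",24),("seat",24)):
    for p in ctrl.pinpoint(n,"wrist")[:1]: print(n,p["score"],p["xy"],at(im,p["xy"],z,o))
for m in ctrl.masks_of("fresh_block","wrist")[:1]:
    c,_=cv2.findContours(m["region"].astype(np.uint8),0,1);c=max(c,key=cv2.contourArea)
    P=np.array([at(im,q,48,o)[:2] for q in c[:,0].astype(float)],np.float32);print(cv2.minAreaRect(P))
s=ctrl.get_image("side");h=np.array([645.7,18.7,64]);n=np.array([np.sin(np.radians(5.68)),np.cos(np.radians(5.68)),0])
for p in ctrl.pinpoint("clamp_knob","side")[:1]:
    c,d=ray(s,p["xy"]);q=c+d*((h-c)@n)/(d@n);r=q-h;print(p["score"],q,np.arctan2(r[2],-r[0]),np.linalg.norm(r))
for p in ctrl.pinpoint("fresh_block","side")[:1]: print("side",p["score"],at(s,p["xy"],24))
E
```

```text
t51.6 at [559.5  27.9 154.1] toolx ang 174.40 tilt [ 4.3e-03  1.0e-04 -1.0e+00] shift [ 0.025 -0.013  0.081] w70.6 F [ 0.6  0.2 -0.5]
turn 0.0009
fresh_block 0.78 [251.9, 178.0] [556.04274499  27.01892534  24.        ]
((556.5850219726562, 28.28496551513672), (50.480648040771484, 120.44763946533203), 84.19792938232422)
0.89 [692.53651842  14.0416053  231.59201957] 1.8433111507239681 174.07597514636325
side 0.66 [558.8468085   26.44716518  24.        ]
```

The fresh block is seated: contact at the expected height, centre within about 2 mm, square. I go round behind the knob with the fingers shut to push the lever closed.

>>> apply_moves(
  targets=[
    [-1,[0,0,-0.98],[0,0,0]],
    [-1,[0,0,-0.98],[0,0,0]],
    [-1,[0,0,-0.98],[0,0,0]],
    [-1,[-0.88,0,0],[0,0,0]],
    [-1,[-0.88,0,0],[0,0,0]],
    [-1,[-0.88,0,0],[0,0,0]],
    [-1,[-0.88,0,0],[0,0,0]],
    [-1,[0,0,0],[0,0,0]],
  ],
)

```text
t: 53.0
ee_pos: [734.7, 10.3, 296.5]
orientation: [-0.154, -3.136, 0.0]
ft_force: [0.3, 0.3, 0.1]
width: 0.4
grasp_force: 0.0
```

```bash
cat > X.py <<'E'
from h import *
o,_=pose();p=o["ee_pos"]-np.array([645.7,18.7,0])
print("X",p[0]*.9951-p[1]*.099,"Y",p[0]*.099+p[1]*.9951,"z",p[2],"w",o["width"],o["ft_force"].round(1),o["t"])
s=ctrl.get_image("side");h=np.array([645.7,18.7,64]);n=np.array([.099,.9951,0])
for p in ctrl.pinpoint("clamp_knob","side")[:1]:
    c,d=ray(s,p["xy"]);q=c+d*((h-c)@n)/(d@n);r=q-h;print(p["score"],q,"theta",np.arctan2(r[2],-r[0]),np.linalg.norm(r))
E
python3 X.py
```

```text
X 89.34940125401916 Y 0.4432189164431577 z 296.49953092209347 w 0.3953475166878898 [0.3 0.3 0.1] 53.0
0.65 [562.07421781  27.01971906 -12.00282362] theta -0.7376800756047494 113.3089509699757
```

>>> apply_moves(
  targets=[
    [-1,[0,0,0.9],[0,0,0]],
    [-1,[0,0,0.9],[0,0,0]],
    [-1,[0,0,0.48],[0,0,0]],
    [-1,[0,0,0],[0,0,0]],
  ],
)

```text
t: 53.6
ee_pos: [730.6, 10.9, 183.2]
orientation: [-0.153, -3.133, 0.0]
ft_force: [0.6, -0.3, 0.2]
width: 0.5
grasp_force: 0.0
```

>>> apply_moves(
  targets=[
    [-1,[0.4,0,0],[0,0,0]],
    [-1,[0.45,0,-0.1],[0,0,0]],
    [-1,[0.45,0,-0.1],[0,0,0]],
    [-1,[0.45,0,0.05],[0,0,0]],
    [-1,[0.45,0,0.07],[0,0,0]],
  ],
)

```text
t: 54.22
ee_pos: [624.1, 21.6, 192.0]
orientation: [0.153, 3.133, 0.0]
ft_force: [1.3, 0.4, -0.4]
width: 0.1
grasp_force: 0.6
```

>>> apply_moves(
  targets=[
    [-1,[0.32,0,0.11],[0,0,0]],
    [-1,[0.32,0,0.11],[0,0,0]],
    [-1,[0.44,0,0.24],[0,0,0]],
    [-1,[0.38,0,0.3],[0,0,0]],
    [-1,[0,0,0],[0,0,0]],
  ],
)

```text
t: 54.85
ee_pos: [550.0, 28.7, 152.2]
orientation: [0.153, 3.138, 0.0]
ft_force: [-0.1, 0.1, 0.5]
width: 0.5
grasp_force: 0.0
```

```bash
python3 X.py
```

```text
X -96.24897809470448 Y 0.500018175266435 z 152.15848076739985 w 0.4984347134023208 [-0.1  0.1  0.5] 54.85
0.96 [520.26725528  31.17898877 170.48653138] theta 0.7038860352336648 165.01054504362315
```

>>> apply_moves(
  targets=[
    [-1,[0,0,-0.6],[0,0,0]],
    [-1,[0,0,-0.7],[0,0,0]],
    [-1,[0.3,0,0],[0,0,0]],
    [-1,[0.34,0,0],[0,0,0]],
    [-1,[0,0,0.5],[0,0,0]],
    [-1,[0,0,0.5],[0,0,0]],
    [-1,[0.12,0,0.2],[0,0,0]],
    [-1,[0.16,0,0.2],[0,0,0]],
  ],
)

```text
t: 55.95
ee_pos: [504.0, 33.1, 145.5]
orientation: [-0.154, -3.137, 0.0]
ft_force: [-1.1, -1.0, 2.8]
width: 0.7
grasp_force: 1.1
```

>>> apply_moves(
  targets=[
    [-1,[0.13,0,0.22],[0,0,0]],
    [-1,[0.13,0,0.22],[0,0,0]],
    [-1,[0.09,0,0.24],[0,0,0]],
    [-1,[0.09,0,0.24],[0,0,0]],
    [-1,[0.06,0,0.25],[0,0,0]],
    [-1,[0.06,0,0.25],[0,0,0]],
    [-1,[0,0,0],[0,0,0]],
  ],
)

```text
t: 56.82
ee_pos: [476.5, 35.7, 74.0]
orientation: [-0.154, -3.136, 0.0]
ft_force: [0.5, 0.0, -1.2]
width: 0.3
grasp_force: 0.0
```

```bash
python3 X.py
```

```text
X -170.00939991627217 Y 0.20250955591220432 z 74.0194513354817 w 0.28918118561017564 [ 0.5  0.  -1.2] 56.825
0.79 [478.75276283  35.30916137  90.4746929 ] theta 0.1572715696491855 169.84744214820685
```

>>> apply_moves(
  targets=[
    [-1,[0.01,0,0.2],[0,0,0]],
    [-1,[0.01,0,0.15],[0,0,0]],
    [-1,[0,0,0.1],[0,0,0]],
    [-1,[0,0,0],[0,0,0]],
  ],
)

```text
t: 57.42
ee_pos: [476.0, 35.8, 52.1]
orientation: [-0.154, -3.137, 0.0]
ft_force: [0.2, -0.2, 0.3]
width: 0.1
grasp_force: 0.0
```

>>> apply_moves(
  targets=[
    [-1,[0,0,0.04],[0,0,0]],
    [-1,[0,0,0.03],[0,0,0]],
  ],
)

```text
t: 57.68
ee_pos: [476.4, 35.9, 49.2]
orientation: [0.153, 3.138, -0.0]
ft_force: [-0.3, -0.0, 0.8]
width: 0.3
grasp_force: 0.2
```

```bash
python3 X.py
```

```text
X -170.14815553845858 Y 0.3419635232199738 z 49.15470970351417 w 0.302397963019795 [-0.3 -0.   0.8] 57.675
0.56 [472.50200721  35.93103335  67.55264323] theta 0.02050915859337033 174.08927161478255
```

Near shut; I press down in 1.5 mm steps until the stop answers.

>>> apply_moves(
  targets=[
    [-1,[0,0,0.03],[0,0,0]],
    [-1,[0,0,0],[0,0,0]],
  ],
)

```text
t: 58.02
ee_pos: [476.5, 35.9, 47.6]
orientation: [0.154, 3.138, 0.0]
ft_force: [-0.0, 0.1, 0.6]
width: 0.4
grasp_force: 0.0
```

>>> apply_moves(
  targets=[
    [-1,[0,0,0.03],[0,0,0]],
    [-1,[0,0,0],[0,0,0]],
  ],
)

```text
t: 58.28
ee_pos: [476.4, 35.9, 46.0]
orientation: [-0.154, -3.138, 0.0]
ft_force: [-0.6, 0.2, 0.2]
width: 0.8
grasp_force: 0.0
```

>>> apply_moves(
  targets=[
    [-1,[0,0,0.03],[0,0,0]],
    [-1,[0,0,0],[0,0,0]],
  ],
)

```text
t: 58.52
ee_pos: [476.5, 35.9, 45.2]
orientation: [0.153, 3.138, -0.0]
ft_force: [-1.9, -0.1, 10.8]
width: 0.4
grasp_force: 5.3
```

The stop answers with 10.8 N, so the lever is fully shut. I retreat and check everything.

>>> apply_moves(
  targets=[
    [-1,[0,0,-0.3],[0,0,0]],
    [-1,[0,0,-0.9],[0,0,0]],
    [-1,[0,0,-0.9],[0,0,0]],
    [-1,[0,0,-0.9],[0,0,0]],
    [-1,[-0.6,-0.7,-0.7],[0,0,0]],
    [-1,[-0.6,-0.7,-0.7],[0,0,0]],
    [-1,[-0.6,-0.8,-0.6],[0,0,0]],
    [-1,[0,-0.8,0],[0,0,0]],
  ],
)

```text
t: 59.52
ee_pos: [554.1, -124.1, 298.1]
orientation: [0.153, 3.132, -0.002]
ft_force: [-0.2, -0.0, 0.3]
width: 0.3
grasp_force: 0.0
```

>>> apply_moves(
  targets=[
    [-1,[0,-0.6,0],[0,0,0]],
    [-1,[0,0,0],[0,0,0]],
    [-1,[0,0,0],[0,0,0]],
  ],
)

```text
t: 59.9
ee_pos: [548.2, -151.5, 294.9]
orientation: [0.154, 3.138, 0.001]
ft_force: [-0.7, -0.1, -0.9]
width: 0.6
grasp_force: 0.0
```

```bash
python3 tins.py; python3 X.py; python3 - <<'E'
from h import *
np.set_printoptions(precision=1,suppress=True)
for cam in("scene","side","wrist"):
    o,im=grab(cam,"end_%s.png"%cam)
    for n,z in(("tin0",0),("used_block",0),("fresh_block",24),("blotter",0),("glue_bottle",0),("tape_roll",0),("brush",0)):
        print(cam,n,[(round(p["score"],2),at(im,p["xy"],z,o)[:2]) for p in ctrl.pinpoint(n,cam)[:4] if p["score"]>.4])
E
```

```text
tin 0.74 [171.8 108.5 211.2 144.3] [ 476.1 -245.1] res 0.5071208578088147
tin 0.56 [184.3 165.2 222.  201.1] [ 572.3 -239.9] res 0.7871024756587985
tin 0.56 [134.2 175.2 174.3 212.6] [ 583.2 -328.4] res 0.8512946753120616
tin 0.56 [205.4 236.1 217.1 246.6] [ 683.3 -240. ] res 14.384293649686043
X -80.0384992191311 Y -178.6019023867221 z 294.7891959209114 w 0.3924186132146629 [0.2 0.6 0.7] 60.0
0.84 [468.86180245  36.29318818  60.6385145 ] theta -0.01900653119299005 177.74298288966332
scene tin0 [(0.87, array([ 579.2, -236.3])), (0.61, array([ 590.2, -320.3]))]
scene used_block [(0.94, array([490.2, 269.8]))]
scene fresh_block [(0.7, array([570.3,  33.1])), (0.61, array([ 589. , -221.1]))]
scene blotter [(0.83, array([509.7, 262.9])), (0.59, array([ 490. , -336.5])), (0.47, array([599.3,   7.8]))]
scene glue_bottle [(0.68, array([ 716.9, -260.5])), (0.53, array([492.8, 268.5]))]
scene tape_roll [(0.79, array([318.6, 338.2]))]
scene brush [(0.55, array([716.7, 226.2]))]
side tin0 [(0.96, array([ 479.8, -248. ])), (0.73, array([ 568.3, -235.9])), (0.73, array([ 574.7, -337.7]))]
side used_block [(0.88, array([497.6, 261.1]))]
side fresh_block [(0.71, array([568.5,  27.7]))]
side blotter [(0.96, array([508.1, 267.4]))]
side glue_bottle [(0.59, array([ 717.9, -254.3]))]
side tape_roll [(0.63, array([318.3, 350.5]))]
side brush [(0.97, array([713.1, 234.3]))]
wrist tin0 [(0.93, array([ 573.5, -238.3])), (0.65, array([ 582.3, -328.6])), (0.58, array([ 473.1, -250.9]))]
wrist used_block [(0.81, array([499.8, 268. ]))]
wrist fresh_block [(0.82, array([557.7,  24.6]))]
wrist blotter []
wrist glue_bottle [(0.48, array([ 718. , -251.8]))]
wrist tape_roll []
wrist brush [(0.69, array([723.5, 227.3]))]
```

```bash
python3 -c "
from h import *
print(ctrl.close_job())"
```

```text
the job is handed in; nothing more can be done
None
```

I handed the job in at about 60 s, and my last camera check agreed with the goal: three tins upright in their own rings, used block flat on the blotter, fresh block seated, lever shut, bystanders in place; no verdict came back.

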